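Scoop magnetic cores from stock bins into numbered test trays

TASK

With the hand scoop, first scoop up the three disc cores and tip them all into tray number one (one stud on its tab), and only then scoop up the three rod cores and tip them all into tray number two (two studs). The cores chip and mark easily: never touch them with the gripper fingers and never let one fall from more than about 20 cm. Then stand the scoop back on its mat as it was, handle up, and leave everything else on the bench where it is.

Things in the scene. Friction and masses are not known exactly. Their poses are not given: they have to be found in the camera images.
- scoop: aluminium hand scoop, loose, 0.16 kg. Origin: centre of the pan's underside; x to the open lip, z up. Pan x -55 to 55, 90 wide, floor 2; back wall 34 high; sides 32 high back of x = 0, 16 high to x = 28, none beyond. Black handle 24 wide (y) by 22 thick: axis from (-56, 0, 22), 105 long, leaning back (to -x) 15 degrees from vertical
- scoop_grip (a point): point on the axis of the scoop's handle, 62 from its root, at (-72, 0, 82) in the scoop's frame; the handle goes on 43 above it
- scoop_lip (a point): middle of the front edge of the scoop's pan, at its underside
- mat: black rubber mat, fixed, 190 (x) by 170 (y) by 4 thick, where the scoop stands. Origin: centre of its underside
- bin_discs: grey open stock bin, fixed, a trough along x (away from the robot). Origin: centre of its underside. Inner floor 240 long (x -120 to 120), 102 wide, 4 above the bench; sides 50 high, 4 thick; near wall 25 high; far wall 50 high, leaning outwards 30 degrees from its foot at x = 120. It holds the three disc cores, in its far half
- bin_rods: grey open stock bin, fixed, a trough along x (away from the robot). Origin: centre of its underside. Inner floor 240 long (x -120 to 120), 102 wide, 4 above the bench; sides 50 high, 4 thick; near wall 25 high; far wall 50 high, leaning outwards 30 degrees from its foot at x = 120. Same as the other bin; holds the three rod cores, in its far half
- tray_one: open square aluminium tray, fixed, 140 by 140 by 42 high, walls and floor 5 thick, inside 130 by 130. Origin: centre of its underside. A flat tab on its +x side (out to x = +100, top at 40) carries one black stud (18 across, 12 high): tray number one
- tray_two: open square aluminium tray, fixed, 140 by 140 by 42 high, walls and floor 5 thick, inside 130 by 130. Origin: centre of its underside. A flat tab on its +x side (out to x = +100, top at 40) carries two black studs (18 across, 12 high, 45 apart): tray number two
- disc1: black disc-shaped core in a smooth lacquered case (slippery), loose, 40 across, 20 thick, with bevelled rims and a copper centre, 40 g. Origin: its centre; z is its axis
- disc2: black disc-shaped core in a smooth lacquered case (slippery), loose, 40 across, 20 thick, with bevelled rims and a copper centre, 40 g. Origin: its centre; z is its axis
- disc3: black disc-shaped core in a smooth lacquered case (slippery), loose, 40 across, 20 thick, with bevelled rims and a copper centre, 40 g. Origin: its centre; z is its axis
- rod1: black rod-shaped core in a smooth lacquered case (slippery), loose, 24 across, 52 long, with round ends, 40 g; it rolls. Origin: its centre; y is its axis
- rod2: black rod-shaped core in a smooth lacquered case (slippery), loose, 24 across, 52 long, with round ends, 40 g; it rolls. Origin: its centre; y is its axis
- rod3: black rod-shaped core in a smooth lacquered case (slippery), loose, 24 across, 52 long, with round ends, 40 g; it rolls. Origin: its centre; y is its axis
- multimeter: yellow multimeter lying flat, loose, 170 (x) by 85 by 45 high; bystander. Origin: centre of its underside
- mouse: black computer mouse, loose, 105 (x) by 60 by 30 high; bystander. Origin: centre of its underside
- tape_roll: white roll of tape lying flat, loose, 84 across, 30 high; bystander. Origin: centre of its underside
- cup: white ceramic cup, loose, 64 across, 90 high; bystander. Origin: centre of its underside
- screwdriver: screwdriver lying down, loose, 190 long along x, about 30 high; bystander. Origin: under its middle
- clamp_stand: white clamp stand with an orange star knob, fixed, 80 by 75, 127 high; obstacle. Origin: centre of its underside
- terminal_box: grey terminal box with two brass posts, fixed, 70 (x) by 120 (y), 80 high; obstacle. Origin: centre of its underside
Things that resemble listed ones, but are neither listed nor needed, are in the scene too. Leave any blue or brown look-alike of the disc3 alone.

How it is judged:
By the outcome, as a careful person would: the job done as asked, in the order asked, and still so for the second after the job is handed in, with the robot touching nothing.
It also fails if it takes over 72 s, if anything falls off the work surface, if the arm or the gripper's body presses on something with over 40 N, if the wrist force passes 120 N, or if a joint passes its speed limit or range.

ROBOT

A 6-joint arm with a two-finger parallel gripper is mounted at the origin on the work surface. World frame = base frame: x ahead of the robot, y to its left, z up, the work surface at z = 0. Lengths are in m, angles in degrees, forces in N, time in s.
With the tool pointing down it reaches from about 0.225 to 0.725 m from the base axis. Payload 3.1 kg.
Tool frame: the origin (TCP) lies at the very end of the fingers, on their centre line; the grasp point (between the pads) lies 19 mm behind it; z points along the fingers, y is the line along which they close (so a half turn about z gives the same grasp; the last joint's range is limited). The gripper opens to 85 mm and grips with 20 to 120 N. Pads are 22 mm wide; open, the fingers measure 114 mm over their backs; the gripper's body (76 mm by 85 mm) begins 54 mm behind the grasp point. The pads swing forward as they close: fully open they stand 13 mm farther back than shut.
Start: joints at [66.016, 2.75, 5.684, 92.934, 0, 82.678], TCP at [0.151, 0.503, 0.205] pointing down, gripper open.
Joint ranges: [-166.93, 166.93], [-56.73, 111.36], [-69.38, 81.34], [-121.58, 131.49], [-85.45, 84.26], [-180, 180]. Speed limits (degrees/s): [159.86, 159.86, 180, 180, 180, 180].

INTERFACE

Orientations are given as [roll, pitch, yaw] about the fixed x, y, z axes, in that order (R = Rz(yaw) Ry(pitch) Rx(roll)).
In Python, from bench import bot gives the robot as it stands.
- The arm moves only by the tool apply_moves, never from a script. Its argument "targets" is one flat list of numbers, 6 for each row, row after row: the shift along the world's x, y, z each as a share of 12 cm, from -1 to 1, then the turn, a rotation vector about the world's x, y, z each as a share of 120 degrees, from -1 to 1. A call has 1 to 10 rows; each row is the pose to reach, as a shift and turn from the pose commanded when the call began; what a row does not reach only later rows make up. A row lasts 1/12 s, in which the tool goes at most 41.7 mm and 7.16 degrees, less where a joint would pass 70% of its speed; a pose out of reach is approached as far as the arm can. A call with a number of a shift or a turn outside -1 to 1 is refused whole. A call with a gripper value outside its range is refused whole. "gripper" is the closure, from -1 (fully open) to 1 (shut), set as the call begins (left out, the last holds). The fingers move at their own pace and stop on an object; "force" is the grip in N (left out, the last holds). Time passes only in rows, so rows that repeat a pose let the fingers close. It gives the time, the measured TCP pose, the force, the opening and the grip force at its end, in the units of the state.
- bot.sense(): the state, without advancing time (a new reading comes with each control period).
- bot.camera(name): name is "scene" or "top"; returns the picture (420x560x3 uint8, blue, green, red); there is no depth.
- bot.camera_params(name): a dict with "intrinsics" (3x3 intrinsics, pixels), "rvec" (rotation vector, rad) and "tvec" (3), from world to camera coordinates, as OpenCV has them. Camera axes: x right, y down, z forward; pixel columns grow to the right and rows downward; lengths in m; the calibration is good to about 2 mm. A picture is of the moment at which its call begins. camera_params takes no time and is no camera call.
- bot.finish_job(): hands the job in; it is judged then, once.
Trained networks look in the newest picture that a camera, given by its name, has taken for a name from the list of things; names that differ only in an ending like _2 or _b are one class to them, and where a whole thing is asked for, a point or a joint stands for the part that bears it (a point fixed in the world has none). Each returns a list of dicts, best first, with "conf" (0 to 1); they miss things now and then, are a little off and sometimes report something else, mostly with a low value. They report only what shows in the picture. A call takes as long as a camera call. They do not tell look-alikes from the thing itself.
- bot.cut_out(name, camera): "mask" (420x560 bool, what is visible of it) and "location" ([column, row] in pixels, amid what is visible of it).
- bot.spot_point(name, camera): "location" ([column, row] in pixels: a listed point, or the origin of a listed thing).
The state is a dict: "time": time; "q": joint angles; "joint_vel": joint speeds; "tau": joint torques, N m; "ee_pos": TCP position; "eef_rot": TCP orientation; "wrist_force": force on the tool from outside, world axes, zero at the start; "moment": the same for the moment, N m; "width": finger opening in m; "grip_force": force on a finger pad.
Only numpy, scipy, OpenCV 4.12 (cv2) and the standard library are available. Lean on these libraries where they do the work, as an engineer would, in place of code of your own. Each camera call takes 0.05 s, during which the arm holds its last target. There are 200 camera calls.

## Working session

There is one attempt and no reset: what is moved stays moved. The work goes in short steps, Python scripts to look and compute and a tool call to move; the robot and the scene stay as the last step left them, time stands still between calls to the robot, and variables do not carry over. Pictures are saved under pics/ and viewed, at most 10 in all, crops included, and the job is handed in when it is done.

Besides the shell and the picture viewer there is one more tool, called after ">>>" in YAML: its name, and indented under it one key for each argument. apply_moves: Moves the arm, as the interface text tells. Its arguments: {"type":"object","properties":{"targets":{"type":"array","items":{"type":"number","minimum":-1,"maximum":1}},"gripper":{"type":"number"},"force":{"type":"number"}},"required":["targets"]}

```bash
ls; mkdir -p pics; python3 - <<'E'
from bench import bot
import cv2,numpy as np
for c in("scene","top"):
    cv2.imwrite(f"pics/{c}0.png",bot.camera(c)); p=bot.camera_params(c); print(c,p)
for n in ["scoop","scoop_grip","scoop_lip","mat","bin_discs","bin_rods","tray_one","tray_two","disc1","rod1","multimeter","clamp_stand","terminal_box","cup","tape_roll","mouse","screwdriver"]:
    print(n,[(np.round(d["location"]).tolist(),round(d["conf"],2)) for d in bot.spot_point(n,"top")],[(np.round(d["location"]).tolist(),round(d["conf"],2)) for d in bot.spot_point(n,"scene")])
print(bot.sense())
E
```

```text
pics
scene {'intrinsics': array([[544.24223669,   0.        , 278.74314966],
       [  0.        , 544.24223669, 203.99898232],
       [  0.        ,   0.        ,   1.        ]]), 'rvec': array([ 1.23842599,  2.48934929, -0.74830908]), 'tvec': array([ 0.2896821 , -0.32259191,  1.80967656])}
top {'intrinsics': array([[395.05862953,   0.        , 287.08707476],
       [  0.        , 395.05862953, 201.88097858],
       [  0.        ,   0.        ,   1.        ]]), 'rvec': array([ 2.16016504, -2.14736779,  0.13225941]), 'tvec': array([0.06439793, 0.56662954, 1.30739789])}
scoop [([338.0, 221.0], 0.9)] [([245.0, 194.0], 0.63)]
scoop_grip [([339.0, 240.0], 0.57)] [([259.0, 160.0], 0.82)]
scoop_lip [] [([235.0, 206.0], 0.55), ([344.0, 263.0], 0.3), ([300.0, 263.0], 0.18)]
mat [([338.0, 226.0], 0.72), ([202.0, 204.0], 0.52)] [([248.0, 187.0], 0.95)]
bin_discs [([258.0, 195.0], 0.72)] [([304.0, 250.0], 0.57)]
bin_rods [([204.0, 228.0], 0.74), ([250.0, 181.0], 0.35), ([251.0, 254.0], 0.27)] [([379.0, 268.0], 0.97)]
tray_one [([384.0, 191.0], 0.62), ([211.0, 158.0], 0.41), ([261.0, 206.0], 0.3
[... 1058 characters left out ...]
0], 0.64)] [([452.0, 291.0], 0.56)]
{'time': 1.8, 'q': array([ 6.60126193e+01,  2.75118747e+00,  5.68470916e+00,  9.29344825e+01,
       -1.07056207e-03,  8.26787747e+01]), 'joint_vel': array([ 0.05947026,  0.03328775,  0.16345181, -0.02815414, -0.07160353,
        0.05468137]), 'tau': array([-9.03063301e-04, -3.38629711e+01,  3.20147467e+01,  1.41325141e-03,
       -7.56637905e-05, -2.10766615e-06]), 'ee_pos': array([0.15057208, 0.50293661, 0.20521104]), 'eef_rot': array([-1.79998911e+02,  9.39393401e-04,  1.63333845e+02]), 'wrist_force': array([-0.51087015, -0.22330433, -0.53095572]), 'moment': array([ 0.002795  , -0.00720007, -0.0362362 ]), 'grip_force': 0.0, 'width': 0.08549105455348269}
```

View pictures.

```bash
python3 - <<'E'
import cv2
a=cv2.imread("pics/top0.png")[100:310,110:480]; cv2.imwrite("pics/topc.png",cv2.resize(a,None,fx=2.15,fy=2.15,interpolation=cv2.INTER_CUBIC))
a=cv2.imread("pics/scene0.png")[80:370,120:500]; cv2.imwrite("pics/scenec.png",cv2.resize(a,None,fx=2,fy=2,interpolation=cv2.INTER_CUBIC))
E
```

```text
(no output)
```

View pics/topc.png

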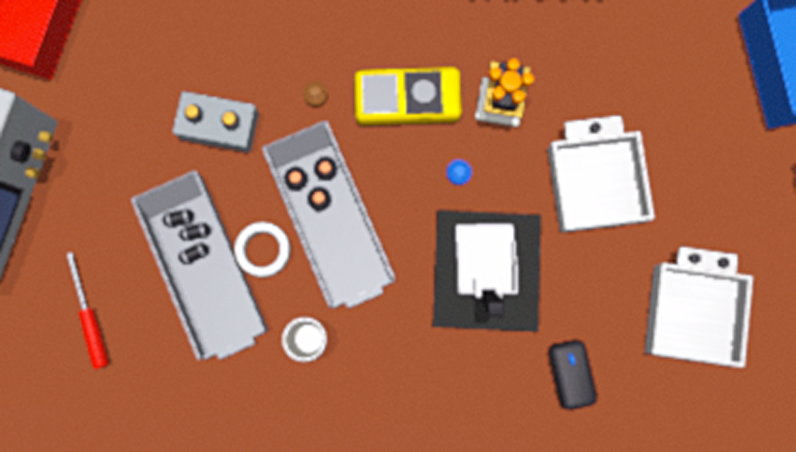

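View pics/scenec.png

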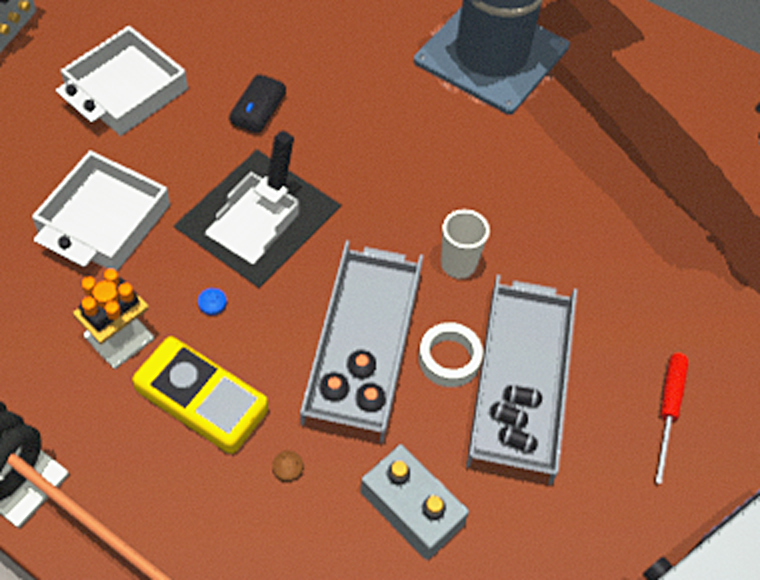

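```bash
cat > fit.py <<'E'
import cv2,numpy as np
from scipy.optimize import minimize
from bench import bot
P={c:bot.camera_params(c) for c in("scene","top")}
def proj(p,c):
    k=P[c]; return cv2.projectPoints(np.asarray(p,float).reshape(-1,1,3),k["rvec"],k["tvec"],k["intrinsics"],None)[0].reshape(-1,2)
def unproj(uv,z,c):
    k=P[c];R=cv2.Rodrigues(k["rvec"])[0];o=-R.T@k["tvec"].ravel()
    d=R.T@np.linalg.inv(k["intrinsics"])@np.array([uv[0],uv[1],1.]); return o+d*(z-o[2])/d[2]
def box(x0,x1,y0,y1,z0,z1): return np.array([[x,y,z] for x in(x0,x1) for y in(y0,y1) for z in(z0,z1)])/1000
s,c=np.sin(np.radians(15)),np.cos(np.radians(15))
hd=np.array([[-56-s*t+u*c,v,22+c*t+u*s] for t in(0,105) for u in(-11,11) for v in(-12,12)])/1000
B=[np.vstack([box(-124,120,-55,55,0,25),box(-120,120,-55,55,0,50),box(120,149,-55,55,50,50)])]
T=[box(-70,70,-70,70,0,42),box(70,100,-38,38,36,40),]
M={"bin_discs":B,"bin_rods":B,"tray_one":T,"tray_two":T,"mat":[box(-95,95,-85,85,0,4)],
"scoop":[box(-55,55,-45,45,0,2),box(-55,0,-45,45,0,32),box(0,28,-45,45,0,16),hd]}
def render(n,q,cam,S=3):
    x,y,a,z0=q; m=np.zeros((420*S,560*S),np.float32)
    R=np.array([[np.cos(a),-np.sin(a),0],[np.sin(a),np.cos(a),0],[0,0,1]])
    for pts in M[n]:
        uv=proj(pts@R.T+[x,y,z0],cam)
        cv2.fillConvexPoly(m,cv2.convexHull(np.round((uv*S+S/2-.5)*16).astype(np.int32)),1,shift=4)
    return cv2.resize(m,(560,420),interpolation=cv2.INTER_AREA)
def fit(n,masks,q0,z0=0):
    def cost(v):
        e=0
        for cam,m in masks.items():
            r=render(n,(*v,z0),cam); e+=np.abs(r-m).sum()/m.sum()
        return e
    best=None
    for da in(-.15,0,.15):
        sx=np.array([[0,0,0],[.02,0,0],[0,.02,0],[0,0,.12]])+np.array(q0)+[0,0,da]
        r=minimize(cost,q0,method="Nelder-Mead",options=dict(initial_simplex=sx,xatol=2e-4,fatol=1e-4))
        if best is None or r.fun<best.fun: best=r
    return best.x,best.fun
E
cat > a.py <<'E'
from fit import *
for c in("top","scene"): bot.camera(c)
g={"bin_discs":((258,195),(304,250)),"bin_rods":((204,228),(379,268)),"tray_one":((389,182),(170,188)),"tray_two":((436,247),(183,128)),"mat":((338,226),(248,187)),"scoop":((338,221),(245,194))}
for n,(ut,us) in g.items():
    ms={}
    for cam,u in(("top",ut),("scene",us)):
        for d in bot.cut_out(n,cam):
            if np.hypot(*(np.array(d["location"])-u))<25:
                m=d["mask"].astype(np.uint8)
                if n!="scoop":
                    h=cv2.convexHull(cv2.findNonZero(m)); 
                    if n in("mat",) or n[:3]=="bin": cv2.fillConvexPoly(m,h,1)
                ms[cam]=m.astype(np.float32);break
    p=unproj(ut,0.02,"top"); yaw={"b":.4}.get(n[0],0.)
    z=.004 if n=="scoop" else 0
    for cs in [list(ms)]+[[k] for k in ms]:
        v,f=fit(n,{k:ms[k] for k in cs},[p[0],p[1],yaw],z)
        print(n,cs,np.round(v[:2],4),round(np.degrees(v[2]),1),round(f,3))
for n,z,o in(("disc1",.014,0),("rod1",.016,0)):
  for cam in("top","scene"):
    print(n,cam,[(np.round(unproj(d["location"],z,cam)[:2],3).tolist(),round(d["conf"],2)) for d in bot.spot_point(n,cam)])
for n,z in(("multimeter",0.),("clamp_stand",0),("terminal_box",0.),("cup",0.),("tape_roll",0.),("mouse",0.)):
    print(n,[np.round(unproj(d["location"],z,cam)[:2],3).tolist() for cam in("top","scene") for d in bot.spot_point(n,cam)[:1]])
print(bot.sense()["time"])
E
python3 a.py
```

```text
bin_discs ['top', 'scene'] [0.5674 0.1456] 23.9 0.124
bin_discs ['top'] [0.5646 0.1455] 24.2 0.046
bin_discs ['scene'] [0.5754 0.1482] 23.6 0.039
bin_rods ['top', 'scene'] [0.4848 0.3473] 24.9 0.179
bin_rods ['top'] [0.4823 0.3465] 24.2 0.082
bin_rods ['scene'] [0.496  0.3525] 25.2 0.082
tray_one ['top', 'scene'] [ 0.6324 -0.2846] 6.8 0.085
tray_one ['top'] [ 0.632  -0.2832] 6.7 0.04
tray_one ['scene'] [ 0.6327 -0.2861] 7.2 0.031
tray_two ['top', 'scene'] [ 0.4215 -0.4332] -7.6 0.088
tray_two ['top'] [ 0.4222 -0.4324] -7.7 0.039
tray_two ['scene'] [ 0.4208 -0.4351] -8.1 0.038
mat ['top', 'scene'] [ 0.4914 -0.1045] -2.2 0.066
mat ['top'] [ 0.4905 -0.1039] -1.4 0.025
mat ['scene'] [ 0.4919 -0.1058] -2.9 0.03
scoop ['top'] [ 0.5103 -0.101 ] -0.4 0.045
scoop ['top'] [ 0.5103 -0.101 ] -0.4 0.045
disc1 top [([0.651, -0.052], 0.67), ([0.605, 0.175], 0.6), ([0.779, 0.189], 0.57), ([0.642, 0.202], 0.5), ([0.652, 0.165], 0.41), ([0.551, 0.371], 0.27)]
disc1 scene [([0.609, 0.17], 0.73), ([0.647, -0.052], 0.72), ([0.786, 0.182], 0.69), ([0.657, 0.171], 0.64), ([0.638, 0.207], 0.46)]
rod1 top [([0.552, 0.373], 0.66), ([0.524, 0.364], 0.53)]
rod1 scene [([0.516, 0.373], 0.69), ([0.736, 0.339], 0.66), ([0.572, 0.398], 0.45)]
multimeter [[0.774, 0.023], [0.775, 0.019]]
clamp_stand [[0.771, -0.131], [0.772, -0.119]]
terminal_box [[0.73, 0.335], [0.721, 0.338]]
cup [[0.396, 0.189], [0.37, 0.184]]
tape_roll [[0.557, 0.397], [0.527, 0.247]]
mouse [[0.554, 0.373], [0.326, -0.237]]
3.3
```

```bash
cat > b.py <<'E'
from fit import *
for c in("top","scene"): bot.camera(c)
g={"bin_discs":((258,195),(304,250)),"bin_rods":((204,228),(379,268)),"scoop":((338,221),(245,194))}
ms={}
for n,us in g.items():
    for cam,u in zip(("top","scene"),us):
        for d in bot.cut_out(n,cam):
            if np.hypot(*(np.array(d["location"])-u))<45: ms[n,cam]=d["mask"].astype(np.uint8);break
        else: print("miss",n,cam)
import pickle; pickle.dump(ms,open("ms.pkl","wb"))
for var,(n0,f0,f1) in {"a":(-124,120,149),"b":(-120,120,154),"c":(-124,120,154),"d":(-124,124,153)}.items():
  M["bin_discs"]=M["bin_rods"]=[np.vstack([box(n0,f0,-55,55,0,50),box(120,f1,-55,55,50,50)])]
  for n in("bin_discs","bin_rods"):
    for cams in(["top","scene"],["top"],["scene"]):
      mm={}
      for k in cams:
        m=ms[n,k].copy(); cv2.fillConvexPoly(m,cv2.convexHull(cv2.findNonZero(m)),1); mm[k]=m.astype(np.float32)
      v,f=fit(n,mm,[.567,.146,.41] if n=="bin_discs" else [.485,.348,.42])
      print(var,n,cams,np.round(v[:2],4),round(np.degrees(v[2]),1),round(f,3))
for cams in(["top","scene"],["scene"]):
  if("scoop","scene") in ms: print(fit("scoop",{k:ms["scoop",k].astype(np.float32) for k in cams},[.51,-.101,0],.004))
over=bot.camera("scene").copy()
E
python3 b.py
```

```text
a bin_discs ['top', 'scene'] [0.5688 0.1464] 23.6 0.146
a bin_discs ['top'] [0.5665 0.1461] 24.0 0.068
a bin_discs ['scene'] [0.5745 0.1489] 23.6 0.056
a bin_rods ['top', 'scene'] [0.4863 0.3483] 24.7 0.114
a bin_rods ['top'] [0.4828 0.3489] 24.7 0.06
a bin_rods ['scene'] [0.489  0.3489] 24.6 0.03
b bin_discs ['top', 'scene'] [0.5642 0.1447] 23.5 0.144
b bin_discs ['top'] [0.5607 0.1433] 23.5 0.066
b bin_discs ['scene'] [0.5698 0.1467] 23.5 0.054
b bin_rods ['top', 'scene'] [0.4818 0.3461] 24.7 0.114
b bin_rods ['top'] [0.4787 0.347 ] 24.6 0.058
b bin_rods ['scene'] [0.4848 0.3469] 24.6 0.03
c bin_discs ['top', 'scene'] [0.5668 0.146 ] 23.5 0.141
c bin_discs ['top'] [0.5617 0.1443] 23.9 0.058
c bin_discs ['scene'] [0.5708 0.1474] 23.6 0.044
c bin_rods ['top', 'scene'] [0.4825 0.3466] 24.7 0.116
c bin_rods ['top'] [0.479  0.3472] 24.5 0.052
c bin_rods ['scene'] [0.4866 0.3479] 24.6 0.037
d bin_discs ['top', 'scene'] [0.5667 0.1459] 23.7 0.142
d bin_discs ['top'] [0.5633 0.1442] 23.6 0.06
d bin_discs ['scene'] [0.5713 0.1474] 23.5 0.045
d bin_rods ['top', 'scene'] [0.483  0.3467] 24.7 0.116
d bin_rods ['top'] [0.4799 0.3475] 24.8 0.053
d bin_rods ['scene'] [0.4869 0.348 ] 24.5 0.034
(array([ 0.5093    , -0.10145828,  0.01419633]), np.float64(0.15247248113155365))
(array([ 0.50947213, -0.10181419,  0.01736087]), np.float64(0.05454937741160393))
```

```bash
cat > plan.py <<'E'
import numpy as np
from scipy.spatial.transform import Rotation as Ro
from bench import bot
G=np.array([-.072,0,.082]); tz=np.array([np.sin(np.radians(15)),0,-np.cos(np.radians(15))])
RT=np.column_stack([np.cross([0,1,0],tz),[0,1,0],tz])  # tool axes in scoop frame
tip=G+.019*tz
def srot(h,p): return Ro.from_euler("ZY",[h,p],degrees=True)   # p>0: lip down
def tool(pos,h,p,ref=(0,0,0)):
    "tool pose so that scoop-frame point ref is at pos"
    R=srot(h,p); return np.array(pos)+R.apply(tip-np.array(ref)),R*Ro.from_matrix(RT)
def cur():
    s=bot.sense(); return s["ee_pos"],Ro.from_euler("xyz",s["eef_rot"],degrees=True),s
def scoop_now(grip=None):
    p,R,s=cur(); S=R*Ro.from_matrix(RT).inv(); return p-S.apply(tip),S
def delta(a,b):
    d=(b[0]-a[0])/.12; r=(b[1]*a[1].inv()).as_rotvec(degrees=True)/120
    print("shift",np.round(d,3),"turn",np.round(r,3),"mm",np.round(np.linalg.norm(d)*120),"deg",round(np.linalg.norm(r)*120,1),"->",np.round(b[0],3))
E
python3 - <<'E'
from plan import *
a=cur()[:2]
b=tool((.5095,-.1015,.004),.5,0)
pre=(b[0]-b[1].apply([0,0,.085]),b[1])
delta(a,pre);delta(pre,b)
from fit import unproj
for u in((192.8,201.4),(200.7,207.4),(199.8,217.7)):
    w=unproj(u,.02,"top")[:2]; print(w, Ro.from_euler("z",-24.6,degrees=True).apply(np.append(w-[.485,.348],0)))
print(bot.sense()["time"])
E
```

```text
shift [ 2.249 -5.044 -0.462] turn [-0.018 -0.124  0.142] mm 665.0 deg 22.8 -> [ 0.42  -0.102  0.15 ]
shift [ 0.183  0.002 -0.684] turn [0. 0. 0.] mm 85.0 deg 0.0 -> [ 0.442 -0.102  0.068]
[0.56812167 0.39275406] [0.09420748 0.00609005 0.        ]
[0.54747561 0.36480226] [ 0.06379954 -0.01073018  0.        ]
[0.5119366  0.36668496] [0.03226992 0.00577585 0.        ]
3.75
```

>>> apply_moves:
  targets: [0.375,-0.84,0,0,0,0,0.375,-0.84,0,0,0,0,0.375,-0.84,0,0,0,0]
  gripper: -1
  force: 100

```text
time: 4.0
ee_pos: [0.1959, 0.3998, 0.2048]
eef_rot: [-179.9, 0.0, 163.4]
wrist_force: [0.6, -0.3, 0.9]
width: 0.0853
grip_force: 0.0
```

Remaining to the pre-grasp: 5 of the 6 equal steps, the turn in the last.

>>> apply_moves:
  targets: [0.375,-0.84,0,0,0,0,0.375,-0.84,0,0,0,0,0.375,-0.84,0,0,0,0]

```text
time: 4.25
ee_pos: [0.2411, 0.2987, 0.2054]
eef_rot: [-180.0, 0.1, 163.3]
wrist_force: [0.4, 0.6, 0.3]
width: 0.0854
grip_force: 0.0
```

>>> apply_moves:
  targets: [0.375,-0.84,0,0,0,0,0.375,-0.84,0,0,0,0,0.375,-0.84,0,0,0,0]

```text
time: 4.5
ee_pos: [0.2862, 0.198, 0.2055]
eef_rot: [-180.0, 0.1, 163.3]
wrist_force: [1.3, 0.6, -0.1]
width: 0.0854
grip_force: 0.0
```

>>> apply_moves:
  targets: [0.375,-0.84,0,0,0,0,0.375,-0.84,0,0,0,0,0.375,-0.84,0,0,0,0]

```text
time: 4.75
ee_pos: [0.3314, 0.0969, 0.2054]
eef_rot: [-180.0, 0.1, 163.2]
wrist_force: [1.3, 1.8, -0.2]
width: 0.0852
grip_force: 0.0
```

>>> apply_moves:
  targets: [0.375,-0.84,0,-0.018,-0.124,0.142,0.375,-0.84,0,-0.018,-0.124,0.142,0.375,-0.84,0,-0.018,-0.124,0.142,0.375,-0.84,0,-0.018,-0.124,0.142]

```text
time: 5.08
ee_pos: [0.3765, -0.005, 0.2054]
eef_rot: [-179.7, 15.2, -179.6]
wrist_force: [0.3, 0.9, -1.1]
width: 0.0856
grip_force: 0.0
```

>>> apply_moves:
  targets: [0.375,-0.84,-0.4,0,0,0,0.375,-0.84,-0.46,0,0,0,0.375,-0.84,-0.46,0,0,0,0.375,-0.84,-0.46,0,0,0]

```text
time: 5.42
ee_pos: [0.4196, -0.106, 0.1454]
eef_rot: [-180.0, 14.7, -179.9]
wrist_force: [-1.1, 0.5, -0.3]
width: 0.0855
grip_force: 0.0
```

```bash
python3 - <<'E'
from plan import *
import cv2
from fit import unproj,proj
b=tool((.5095,-.1015,.004),.5,0)
delta(cur()[:2],b); 
cv2.imwrite("pics/g.png",cv2.resize(bot.camera("scene")[110:240,170:330],None,fx=4,fy=4)); bot.camera("top")
g=b[0]-b[1].apply([0,0,.019]); print(g,proj(g,"scene"),proj(g,"top"))
print(bot.spot_point("scoop_grip","scene"),bot.spot_point("scoop_grip","top"),bot.sense()["time"])
E
```

```text
shift [ 0.191  0.033 -0.648] turn [ 0.    -0.003  0.003] mm 81.0 deg 0.5 -> [ 0.442 -0.102  0.068]
[ 0.43750274 -0.10212831  0.086     ] [[259.79821057 158.7142344 ]] [[339.33630611 239.72866766]]
[{'location': [259.5, 156.1], 'conf': 0.86}, {'location': [376.9, 283.7], 'conf': 0.21}] [{'location': [340.2, 238.0], 'conf': 0.69}] 5.6167
```

View pics/g.png

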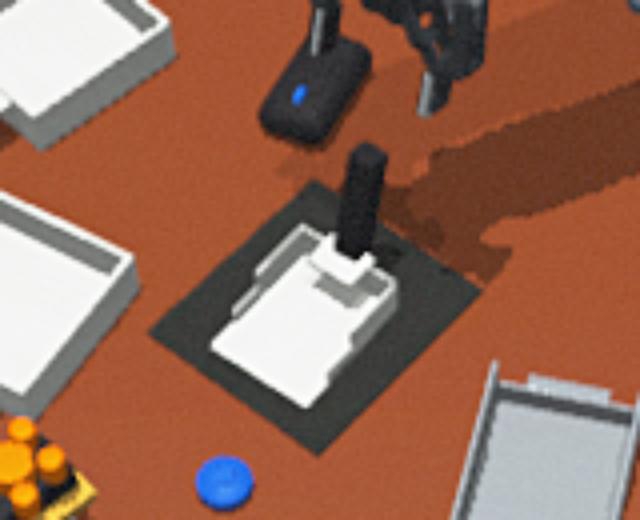

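The fingers hang either side of the handle's end (crop about (365,150)), the path down is clear. Descend along the handle and close.

>>> apply_moves:
  targets: [0.048,0.033,-0.16,0,0,0,0.095,0.033,-0.32,0,0,0,0.143,0.033,-0.48,0,0,0,0.19,0.033,-0.64,0,0,0,0.19,0.033,-0.645,0,0,0]

```text
time: 6.03
ee_pos: [0.4417, -0.0954, 0.0697]
eef_rot: [179.9, 14.7, -179.4]
wrist_force: [-1.0, 0.1, -0.0]
width: 0.0854
grip_force: 0.0
```

>>> apply_moves:
  targets: [0,0,0,0,0,0,0,0,0,0,0,0,0,0,0,0,0,0,0,0,0,0,0,0,0,0,0,0,0,0,0,0,0,0,0,0]
  gripper: 1
  force: 100

```text
time: 6.53
ee_pos: [0.4442, -0.0986, 0.0743]
eef_rot: [-179.9, 15.1, -179.5]
wrist_force: [-0.4, -1.1, 4.6]
width: 0.0223
grip_force: 98.0
```

>>> apply_moves:
  targets: [0,0,0.2,0,0,0,0,0,0.4,0,0,0,0,0,0.6,0,0,0,0,0,0.8,0,0,0,0,0,1,0,0,0,0,0,1,0,0,0,0,0,1,0,0,0]

```text
time: 7.12
ee_pos: [0.444, -0.0984, 0.1939]
eef_rot: [-179.9, 15.1, -179.5]
wrist_force: [0.6, 0.6, -2.3]
width: 0.0225
grip_force: 98.5
```

```bash
cat > c.py <<'E'
from fit import *
from plan import *
import sys
for cam in("top","scene"): img=bot.camera(cam); cv2.imwrite(f"pics/{sys.argv[1]}_{cam}.png",img)
p,S=scoop_now(); print("scoop nominal",np.round(p,4),np.round(S.as_euler("ZYX",degrees=True),1),bot.sense()["time"],bot.sense()["wrist_force"])
ms={}
for cam in("top","scene"):
    e=proj(p,cam)[0]; print(cam,"exp",e,"lip",proj(p+S.apply([.055,0,0]),cam)[0],[d["location"]+[d["conf"]] for d in bot.spot_point("scoop_lip",cam)],[np.round(d["location"]) for d in bot.spot_point("scoop",cam)])
    for d in bot.cut_out("scoop",cam):
        if np.hypot(*(np.array(d["location"])-e))<60: ms[cam]=d["mask"].astype(np.float32);break
    else: print("miss",cam)
def ren(x,cam,Sx=3):
    m=np.zeros((420*Sx,560*Sx),np.float32); R=S*Ro.from_rotvec(x[3:])
    for pts in M["scoop"][:3]:
        uv=proj(R.apply(pts)+p+x[:3],cam); cv2.fillConvexPoly(m,cv2.convexHull(np.round((uv*Sx+1)*16).astype(np.int32)),1,shift=4)
    return cv2.resize(m,(560,420),interpolation=cv2.INTER_AREA)
for cam in ms:   # keep only the bright pan
    g=cv2.cvtColor(bot.camera(cam),cv2.COLOR_BGR2GRAY); ms[cam]*=(g>90); ms[cam]=cv2.morphologyEx(ms[cam],cv2.MORPH_CLOSE,np.ones((9,9)))
f=lambda x:sum(np.abs(ren(x,c)-ms[c]).sum()/ms[c].sum() for c in ms)+3*np.sum(np.square(x[:3]/.05))
sx=np.vstack([np.zeros(6),np.diag([.012]*3+[.15]*3)])
r=minimize(f,np.zeros(6),method="Nelder-Mead",options=dict(initial_simplex=sx,maxiter=800,xatol=1e-4,fatol=1e-4))
print("cost0",f(np.zeros(6)),"fit",r.fun,"dpos mm",np.round(r.x[:3]*1000,1),"drot deg (scoop axes)",np.round(np.degrees(r.x[3:]),1))
E
python3 c.py h
```

```text
scoop nominal [ 0.5092 -0.097   0.1268] [0.5 0.2 0. ] 7.2167 [-0.45249755  0.58994165 -1.67857075]
top exp [339.11115557 216.49123163] lip [338.78276893 199.21080712] [[337.0, 198.5, 0.71]] [array([339., 219.])]
scene exp [244.94658843 166.61952861] lip [232.38820615 179.49526325] [[221.9, 280.9, 0.61], [233.4, 181.4, 0.6], [306.4, 278.1, 0.5]] [array([241., 168.]), array([184., 125.])]
cost0 0.1459440290927887 fit 0.1046124240391537 dpos mm [-1.2 -0.7 -0.4] drot deg (scoop axes) [ 5.   1.4 -0.5]
```

```bash
python3 - <<'E'
import cv2,numpy as np
a=cv2.imread("pics/h_top.png")[150:290,270:410];b=cv2.imread("pics/h_scene.png")[90:230,170:310]
cv2.imwrite("pics/hh.png",cv2.resize(np.hstack([a,b]),None,fx=2.85,fy=2.85,interpolation=cv2.INTER_CUBIC))
E
```

```text
(no output)
```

View pics/hh.png

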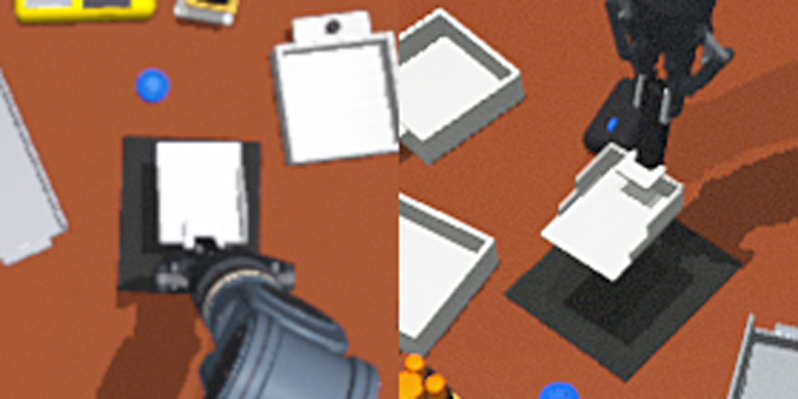

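```bash
cat >> plan.py <<'E'
BD=(np.array([.567,.146,0]),23.6); BR=(np.array([.485,.348,0]),24.6)
def inbin(b,x,y,z,p,ref=(.055,0,0)):
    "lip (ref) at bin-frame x,y and height z"
    w=b[0]+Ro.from_euler("z",b[1],degrees=True).apply([x,y,0])+[0,0,z]; return tool(w,b[1],p,ref)
E
python3 - <<'E'
from plan import *
a=cur()[:2]
hi=inbin(BD,.008,0,.13,0); lo=inbin(BD,.008,0,.015,2)
delta(a,hi);delta(hi,lo)
E
```

```text
shift [0.162 1.651 0.014] turn [ 0.    -0.001  0.193] mm 199.0 deg 23.1 -> [0.462 0.1   0.194]
shift [ 0.018  0.008 -0.923] turn [-0.007  0.015  0.   ] mm 111.0 deg 2.0 -> [0.465 0.101 0.083]
```

>>> apply_moves:
  targets: [0.027,0.275,0,0,0,0.032,0.054,0.55,0,0,0,0.065,0.081,0.825,0,0,0,0.097]

```text
time: 7.87
ee_pos: [0.4531, 0.0018, 0.1926]
eef_rot: [-180.0, 15.0, -167.8]
wrist_force: [0.2, -0.1, -1.5]
width: 0.0224
grip_force: 99.1
```

>>> apply_moves:
  targets: [0.027,0.275,0,0,0,0.032,0.054,0.55,0,0,0,0.065,0.081,0.826,0.01,0,0,0.096,0.081,0.826,0.01,0,0,0.096,0.081,0.826,0.01,0,0,0.096]

```text
time: 8.28
ee_pos: [0.4625, 0.1017, 0.1937]
eef_rot: [-179.9, 15.0, -156.2]
wrist_force: [0.1, -0.0, -2.0]
width: 0.0225
grip_force: 99.4
```

>>> apply_moves:
  targets: [0.01,0.005,-0.25,0,0,0,0.01,0.008,-0.5,-0.007,0.015,0,0.018,0.008,-0.7,-0.007,0.015,0,0.018,0.008,-0.85,-0.007,0.015,0,0.018,0.008,-0.92,-0.007,0.015,0,0.018,0.008,-0.92,-0.007,0.015,0]

```text
time: 8.78
ee_pos: [0.4632, 0.1002, 0.0808]
eef_rot: [-180.0, 12.8, -156.5]
wrist_force: [0.0, -0.1, -1.5]
width: 0.0227
grip_force: 99.5
```

```bash
cat > rel.py <<'E'
import sys
from plan import *
b=BD if sys.argv[1]=="d" else BR
p,S=scoop_now(); l=p+S.apply([.055,0,0]); 
Z=Ro.from_euler("z",-b[1],degrees=True)
print("lip in bin",np.round(Z.apply(l-b[0]),4),"eul",np.round((Z*S).as_euler("ZYX",degrees=True),2),bot.sense()["time"],"F",np.round(Z.apply(bot.sense()["wrist_force"]),1))
E
python3 rel.py d; python3 c.py k
```

```text
lip in bin [ 0.006  -0.0006  0.0124] eul [-0.08  2.25 -0.  ] 8.7833 F [-0.  -0.1 -1.5]
scoop nominal [0.525  0.1263 0.0184] [23.5  1.9 -0.1] 8.8833 [-0.50734979 -0.49093069 -2.21172877]
top exp [269.98105898 214.3469039 ] lip [263.82015065 199.83257623] [[262.0, 199.9, 0.83]] [array([272., 217.])]
scene exp [305.41045135 232.38766745] lip [301.2355139  249.53547285] [[302.6, 249.7, 0.69]] [array([304., 238.])]
cost0 0.22538140416145325 fit 0.1693737020711713 dpos mm [-2.8 -2.8  0.4] drot deg (scoop axes) [-0.4  7.  -0.5]
```

>>> apply_moves:
  targets: [0,0,-0.015,0,0,0,0,0,-0.03,0,0,0,0,0,-0.03,0,0,0]

```text
time: 9.53
ee_pos: [0.4645, 0.1012, 0.0791]
eef_rot: [-179.9, 12.9, -156.3]
wrist_force: [0.2, -0.1, -1.2]
width: 0.0222
grip_force: 99.5
```

>>> apply_moves:
  targets: [0,0,-0.01,0,0,0,0,0,-0.01,0,0,0]

```text
time: 9.7
ee_pos: [0.465, 0.1013, 0.0787]
eef_rot: [-179.9, 13.0, -156.3]
wrist_force: [0.4, 0.3, -0.2]
width: 0.0225
grip_force: 99.7
```

>>> apply_moves:
  targets: [0,0,-0.01,0,0,0,0,0,-0.01,0,0,0]

```text
time: 9.87
ee_pos: [0.4655, 0.1013, 0.0781]
eef_rot: [-179.9, 13.1, -156.3]
wrist_force: [-0.9, -1.5, 1.2]
width: 0.0222
grip_force: 99.9
```

```bash
python3 rel.py d
```

```text
lip in bin [ 0.009  -0.0004  0.0104] eul [ 0.03  1.92 -0.1 ] 9.8667 F [-1.4 -1.   1.2]
```

```bash
python3 - <<'E'
from plan import *
a=cur()[:2]
delta(a,inbin(BD,.009,0,.0105,0.3)); delta(inbin(BD,.009,0,.0105,0),inbin(BD,.094,0,.0105,0))
E
```

```text
shift [-0.015 -0.004 -0.028] turn [ 0.006 -0.012 -0.   ] mm 4.0 deg 1.6 -> [0.464 0.101 0.075]
shift [0.649 0.284 0.   ] turn [0. 0. 0.] mm 85.0 deg 0.0 -> [0.541 0.135 0.074]
```

>>> apply_moves:
  targets: [-0.015,-0.004,-0.028,0.006,-0.012,0,-0.015,-0.004,-0.028,0.006,-0.012,0]

```text
time: 10.03
ee_pos: [0.4636, 0.1006, 0.0746]
eef_rot: [-180.0, 14.7, -156.4]
wrist_force: [-0.2, -0.4, -0.0]
width: 0.0224
grip_force: 99.7
```

>>> apply_moves:
  targets: [0.065,0.028,0,0,0,0,0.13,0.057,0,0,0,0,0.195,0.085,0,0,0,0,0.26,0.113,0,0,0,0,0.325,0.142,0,0,0,0,0.39,0.17,0,0,0,0,0.455,0.198,0,0,0,0,0.52,0.227,0,0,0,0,0.585,0.255,0,0,0,0,0.65,0.284,0,0,0,0]

```text
time: 10.87
ee_pos: [0.5422, 0.1351, 0.0745]
eef_rot: [-180.0, 14.6, -156.4]
wrist_force: [-4.3, -3.1, 4.9]
width: 0.0227
grip_force: 100.7
```

```bash
python3 rel.py d; python3 - <<'E'
from bench import bot
import cv2,numpy as np
b=bot.camera("scene")[190:310,240:400];cv2.imwrite("pics/p1.png",cv2.resize(b,None,fx=4,fy=4,interpolation=cv2.INTER_CUBIC))
E
```

```text
lip in bin [ 0.0946 -0.      0.01  ] eul [ 0.03  0.39 -0.03] 10.8667 F [-5.2 -1.1  4.9]
```

View pics/p1.png

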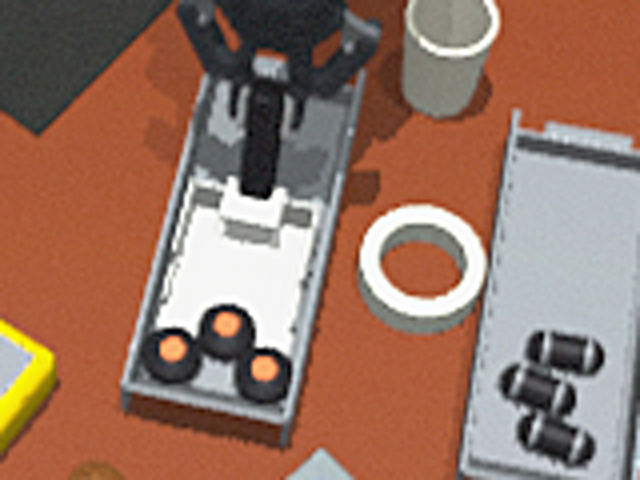

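The middle disc (225,330) already rides on the pan and the other two (172,352), (265,372) are at the far wall. Push on slowly.

>>> apply_moves:
  targets: [0.03,0.013,0,0,0,0,0.06,0.027,0,0,0,0,0.09,0.04,0,0,0,0,0.12,0.053,0,0,0,0,0.15,0.067,0,0,0,0,0.15,0.067,0,0,0,0]

```text
time: 11.42
ee_pos: [0.5601, 0.1431, 0.0744]
eef_rot: [-180.0, 14.6, -156.4]
wrist_force: [-1.2, -1.1, 3.5]
width: 0.0223
grip_force: 100.0
```

```bash
python3 rel.py d
```

```text
lip in bin [0.1142 0.0002 0.01  ] eul [ 0.04  0.35 -0.02] 11.4167 F [-1.5 -0.5  3.5]
```

>>> apply_moves:
  targets: [0.03,0.013,0,0,0,0,0.045,0.02,0,0,0,0,0.045,0.02,0,0,0,0]

```text
time: 11.67
ee_pos: [0.5648, 0.1453, 0.0744]
eef_rot: [-180.0, 14.6, -156.4]
wrist_force: [-3.6, -2.4, 5.4]
width: 0.0226
grip_force: 100.4
```

```bash
python3 rel.py d; python3 - <<'E'
from plan import *
from bench import bot
import cv2,numpy as np
b=bot.camera("scene")[190:310,240:400];cv2.imwrite("pics/p2.png",cv2.resize(b,None,fx=4,fy=4,interpolation=cv2.INTER_CUBIC))
for pt in(0,-10,-20): delta(inbin(BD,.119,0,.01,.3),inbin(BD,.119-.11*np.cos(np.radians(.3)),0,.012,pt,(-.055,0,0)))
E
```

```text
lip in bin [0.1193 0.0003 0.0099] eul [ 0.03  0.41 -0.01] 11.6667 F [-4.2 -0.7  5.4]
shift [-0.003 -0.001  0.011] turn [ 0.001 -0.002 -0.   ] mm 1.0 deg 0.3 -> [0.564 0.145 0.076]
shift [-0.086 -0.037 -0.014] turn [ 0.034 -0.079 -0.   ] mm 11.0 deg 10.3 -> [0.554 0.14  0.073]
shift [-0.163 -0.071 -0.055] turn [ 0.068 -0.155 -0.   ] mm 22.0 deg 20.3 -> [0.545 0.136 0.068]
```

View pics/p2.png

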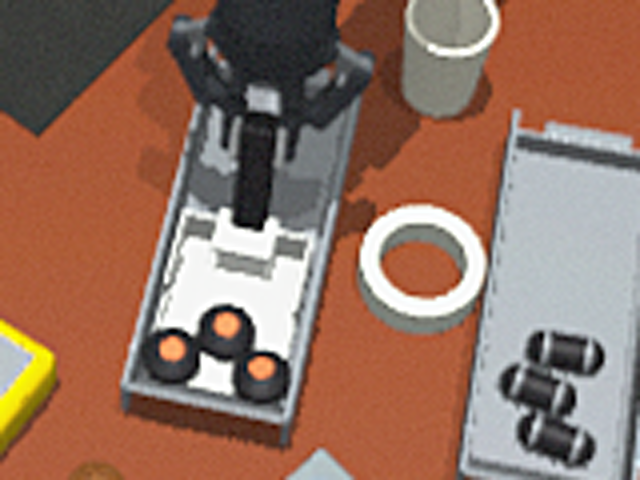

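>>> apply_moves:
  targets: [-0.028,-0.012,0.005,0.011,-0.026,0,-0.056,-0.024,0.005,0.023,-0.052,0,-0.083,-0.036,0,0.034,-0.078,0,-0.11,-0.048,-0.01,0.045,-0.104,0,-0.137,-0.06,-0.025,0.057,-0.13,0,-0.163,-0.071,-0.035,0.068,-0.155,0,-0.163,-0.071,-0.035,0.068,-0.155,0,-0.163,-0.071,-0.035,0.068,-0.155,0]

```text
time: 12.38
ee_pos: [0.5424, 0.1363, 0.0665]
eef_rot: [179.9, 34.7, -156.5]
wrist_force: [-0.0, 0.0, -2.8]
width: 0.0225
grip_force: 101.0
```

```bash
python3 rel.py d; python3 - <<'E'
from bench import bot
import cv2,numpy as np
b=bot.camera("scene")[190:310,240:400];cv2.imwrite("pics/p3.png",cv2.resize(b,None,fx=4,fy=4,interpolation=cv2.INTER_CUBIC))
E
```

```text
lip in bin [0.1099 0.0009 0.0477] eul [ -0.06 -19.66   0.1 ] 12.3833 F [ 0.   0.  -2.8]
```

View pics/p3.png

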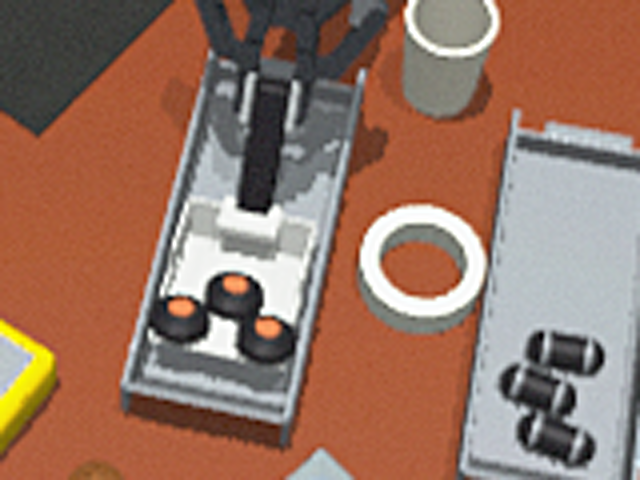

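All three discs are on the pan and off the floor (force +1.2 N). Tilt further so that they slide to the back wall, then lift.

```bash
python3 - <<'E'
from plan import *
delta(inbin(BD,.0065,0,.011,-19.7,(-.055,0,0)),inbin(BD,.0,0,.02,-33,(-.055,0,0)))
E
```

```text
shift [-0.141 -0.062 -0.   ] turn [ 0.044 -0.102 -0.   ] mm 18.0 deg 13.3 -> [0.526 0.128 0.067]
```

>>> apply_moves:
  targets: [-0.035,-0.016,0.02,0.011,-0.025,0,-0.07,-0.031,0.02,0.022,-0.05,0,-0.105,-0.047,0.02,0.033,-0.075,0,-0.141,-0.062,0.02,0.044,-0.102,0,-0.141,-0.062,0.02,0.044,-0.102,0,-0.141,-0.062,0.02,0.044,-0.102,0,-0.141,-0.062,0.02,0.044,-0.102,0]

```text
time: 13.02
ee_pos: [0.5288, 0.1293, 0.0731]
eef_rot: [-179.9, 48.2, -156.3]
wrist_force: [0.9, 0.3, -1.4]
width: 0.0225
grip_force: 101.1
```

>>> apply_moves:
  targets: [0,0,0.1,0,0,0,0,0,0.2,0,0,0,0,0,0.3,0,0,0,0,0,0.4,0,0,0,0,0,0.55,0,0,0,0,0,0.7,0,0,0,0,0,0.85,0,0,0,0,0,0.9,0,0,0,0,0,0.9,0,0,0]

```text
time: 13.77
ee_pos: [0.531, 0.1293, 0.1871]
eef_rot: [-179.5, 48.6, -156.0]
wrist_force: [-0.1, 0.9, -2.5]
width: 0.0223
grip_force: 101.1
```

```bash
python3 rel.py d; python3 - <<'E'
from bench import bot
from fit import *
from plan import *
b=bot.camera("scene")[140:300,240:400];t=bot.camera("top")[130:290,190:350]
cv2.imwrite("pics/p4.png",cv2.resize(np.hstack([b,t]),None,fx=2.5,fy=2.5,interpolation=cv2.INTER_CUBIC))
p,S=scoop_now(); print(p,S.as_euler("ZYX",degrees=True))
E
```

```text
lip in bin [ 0.0972 -0.0006  0.2017] eul [  0.28 -33.63  -0.36] 13.7667 F [ 0.3  0.9 -2.5]
[0.61185007 0.16580672 0.16428498] [ 23.68184934 -33.20633523  -0.07948626]
```

View pics/p4.png

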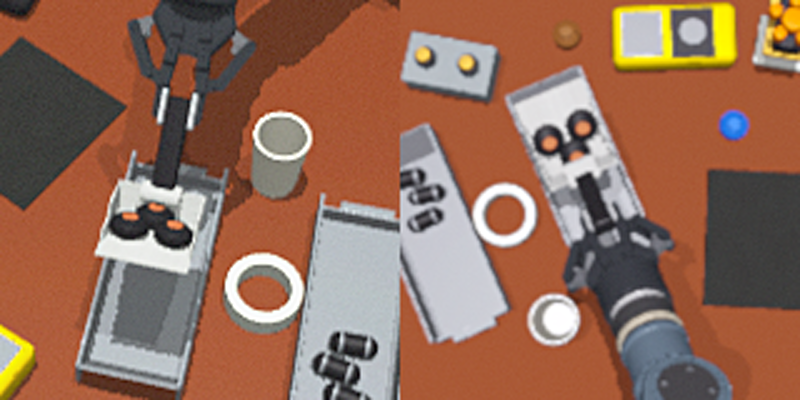

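```bash
cat >> plan.py <<'E'
T1=np.array([.632,-.285,0]); T2=np.array([.4215,-.434,0])
def pour(c,h,back,z,p):
    w=c-back*Ro.from_euler("z",h,degrees=True).apply([1,0,0])+[0,0,z]; return tool(w,h,p,(.055,0,0))
E
python3 - <<'E'
from plan import *
c=cur()[:2]
A=pour(T1,45,.015,.16,-25);B=pour(T1,45,.015,.08,0);L=[B]+[pour(T1,45,.015,.08,p) for p in(15,30,50)]
delta(c,A);delta(A,B)
for l in L[1:]: delta(B,l)
print(cur()[2]["q"])
E
```

```text
shift [-0.036 -4.352 -0.123] turn [-0.038  0.057  0.178] mm 522.0 deg 22.9 -> [ 0.524 -0.393  0.166]
shift [ 0.091  0.091 -0.187] turn [-0.147  0.147  0.   ] mm 27.0 deg 25.0 -> [ 0.535 -0.382  0.144]
shift [0.122 0.122 0.245] turn [-0.088  0.088 -0.   ] mm 36.0 deg 15.0 -> [ 0.55  -0.367  0.173]
shift [0.284 0.284 0.438] turn [-0.177  0.177 -0.   ] mm 71.0 deg 30.0 -> [ 0.569 -0.348  0.196]
shift [0.544 0.544 0.59 ] turn [-0.295  0.295  0.   ] mm 116.0 deg 50.0 -> [ 0.6   -0.317  0.214]
[ -7.71316569 -49.29802802 -50.38600726  45.20199211  22.78281674
 -22.14111889]
```

>>> apply_moves:
  targets: [0,-0.07,0,0,0,0,0,-0.2,0,0,0,0,0,-0.4,0,0,0,0,0,-0.6,0,0,0,0,0,-0.8,0,0,0,0,0,-1,0,0,0,0]

```text
time: 14.37
ee_pos: [0.5273, 0.0083, 0.178]
eef_rot: [180.0, 48.1, -156.4]
wrist_force: [0.1, -0.0, -3.2]
width: 0.0225
grip_force: 101.1
```

>>> apply_moves:
  targets: [0,-0.2,0,-0.003,0.004,0.015,0,-0.4,0,-0.007,0.01,0.035,0,-0.6,0,-0.012,0.018,0.055,0,-0.8,0,-0.016,0.024,0.075,0,-1,0,-0.019,0.029,0.09,0,-1,0,-0.019,0.029,0.09]

```text
time: 14.87
ee_pos: [0.5288, -0.1166, 0.177]
eef_rot: [-179.6, 43.8, -145.5]
wrist_force: [-0.2, -0.2, -3.3]
width: 0.0227
grip_force: 101.3
```

```bash
python3 - <<'E'
from plan import *
c=cur()[:2]
delta(c,pour(T1,45,.015,.16,-25))
p,S=scoop_now(); print(p,S.as_euler("ZYX",degrees=True),cur()[2]["q"],cur()[2]["time"],cur()[2]["wrist_force"])
E
```

```text
shift [-0.039 -2.303 -0.091] turn [-0.019  0.026  0.09 ] mm 277.0 deg 11.4 -> [ 0.524 -0.393  0.166]
[ 0.60281425 -0.06636422  0.15358628] [ 34.36105707 -28.8179661   -0.31853069] [-46.03252588 -16.43139097 -25.95299488  70.97123043  42.98112409
 -76.60184758] 14.8667 [-0.21894148 -0.15738777 -3.26134114]
```

```bash
cat > kin.py <<'E'
from plan import *
from scipy.optimize import least_squares
def fk(q,k):
    a0,z0,L1,al,L2,be,d4,L5=k
    q1,q2,q3,q4,q5,q6=np.radians(q); A,B=np.radians(al),np.radians(be)
    Z=Ro.from_euler("z",q1); f=q2-q3
    w=np.array([a0+L1*np.sin(q2+A)+L2*np.cos(f+B),0,z0+L1*np.cos(q2+A)-L2*np.sin(f+B)])
    P=Z*Ro.from_euler("y",f+q4)          # x axis of P = hand direction at q5=0
    H=P*Ro.from_euler("z",SG*q5)
    return Z.apply(w)+P.apply([d4,0,0])+H.apply([L5,0,0]),H.apply([1,0,0])
SG=1
D=[([66.016,2.75,5.684,92.934,0,82.678],[.1506,.5029,.2052],[-180,0,163.33]),
([-7.713,-49.298,-50.386,45.202,22.783,-22.141],[.531,.1293,.1871],[-179.5,48.6,-156.0]),
([-46.03,-16.43,-25.953,70.971,42.981,-76.602],None,None)]
E
cat > k2.py <<'E'
import kin; from kin import *
s=cur(); D[2]=(s[2]["q"],s[0],s[2]["eef_rot"])
for sg in(1,-1):
    kin.SG=sg
    for q,p,e in D: print(sg,fk(q,[0]*8)[1],Ro.from_euler("xyz",e,degrees=True).apply([0,0,1]))
    f=lambda k:np.concatenate([fk(q,k)[0]-p for q,p,e in D]+[.02*np.array([k[3]/50,k[5]/50,k[0],k[6]*.5])])
    r=least_squares(f,[0,.2,.3,0,.3,0,.1,.2]); print(np.round(r.x,4),r.cost,np.round(f(r.x)*1000,1))
E
python3 k2.py
```

```text
1 [ 0.00000000e+00  2.22044605e-16 -1.00000000e+00] [-3.51300914e-17 -1.17317835e-16 -1.00000000e+00]
1 [ 0.68330299  0.29823344 -0.66644868] [ 0.68878387  0.29711395 -0.66128668]
1 [ 0.57457402  0.38634058 -0.72153008] [ 0.57457402  0.38634058 -0.72153008]
[-0.1602  0.238   0.3349  1.0048  0.6604 -0.809  -0.0476  0.4578] 0.002560276386967348 [ 61.1 -27.2  -0.1  -2.9 -21.9  -0.2   8.9   8.7   0.4   0.4  -0.3  -3.2
  -0.5]
-1 [ 0.00000000e+00  2.22044605e-16 -1.00000000e+00] [-3.51300914e-17 -1.17317835e-16 -1.00000000e+00]
-1 [ 0.57935868 -0.46924373 -0.66644868] [ 0.68878387  0.29711395 -0.66128668]
-1 [-0.40679396 -0.56027941 -0.72153008] [ 0.57457402  0.38634058 -0.72153008]
[ 0.962   0.3507  0.5033 -0.1349 -0.4765 -9.7752  0.9994 -0.457 ] 0.002801571799408501 [ 60.8 -27.7   1.   -3.7 -22.1   1.    9.2   7.6  -2.   -0.1  -3.9  19.2
  10. ]
```

```bash
sed -i 's/a0,z0,L1,al,L2,be,d4,L5=k/a0,z0,L1,al,L2,be,d4,L5,y0=k/; s/f+B),0,z0/f+B),y0,z0/' kin.py; cat > k2.py <<'E'
from kin import *
s=cur(); D[2]=(s[2]["q"],s[0],s[2]["eef_rot"])
f=lambda k:np.concatenate([fk(q,k)[0]-p for q,p,e in D]+[.005*np.array([k[3]/50,k[5]/50,k[0],k[6]*.5])])
r=least_squares(f,[0,.2,.3,0,.3,0,.1,.2,.07]); print(np.round(r.x,4).tolist(),np.round(f(r.x)*1000,1))
k=r.x; print("wrist now", "q",np.round(s[2]["q"],1))
Rg=[[-166.93,166.93],[-56.73,111.36],[-69.38,81.34],[-121.58,131.49],[-85.45,84.26],[-180,180]]
lo,hi=np.array(Rg).T
def ik(P,R,q0):
    g=lambda q:np.concatenate([fk(q,k)[0]-P,.3*(fk(q,k)[1]-R.apply([0,0,1]))])
    q0=np.clip(q0[:5],lo[:5]+1,hi[:5]-1)
    o=least_squares(lambda q:g(np.append(q,0)),q0,bounds=(lo[:5],hi[:5])); return np.round(o.x),round(np.linalg.norm(o.fun)*1000,1)
for h in(20,35,45,55,66):
    q=np.array(s[2]["q"])
    for z,p in((.16,-25),(.08,0),(.08,30),(.08,50)):
        b=pour(T1,h,.015,z,p); o=ik(*b,q); q=o[0]; print(h,p,o)
E
python3 k2.py
```

```text
[-0.0185, 0.2562, 0.3502, 0.7947, 0.5179, 0.7476, 0.0787, 0.3416, 0.0669] [-0.1  0.   0.  -0.  -0.2 -0.   0.1  0.1  0.   0.1  0.1 -0.1  0.2]
wrist now q [-46.  -16.4 -26.   71.   43.  -76.6]
20 -25 (array([-63.,  -1., -12.,  74.,  40.]), np.float64(0.0))
20 0 (array([-48.,   7.,   2.,  79.,  14.]), np.float64(0.0))
20 30 (array([-30.,  36.,  44., 108., -11.]), np.float64(0.0))
20 50 (array([-21.,  63.,  81., 131., -23.]), np.float64(33.8))
35 -25 (array([-63.,  17.,   9.,  88.,  40.]), np.float64(0.0))
35 0 (array([-49.,  17.,  13.,  85.,  15.]), np.float64(0.0))
35 30 (array([-30.,  35.,  42., 104., -14.]), np.float64(0.0))
35 50 (array([-20.,  63.,  81., 129., -28.]), np.float64(11.7))
45 -25 (array([-62.,  30.,  25.,  99.,  38.]), np.float64(0.0))
45 0 (array([-49.,  24.,  23.,  89.,  15.]), np.float64(0.0))
45 30 (array([-30.,  34.,  41., 101., -14.]), np.float64(0.0))
45 50 (array([-19.,  57.,  72., 122., -31.]), np.float64(0.0))
55 -25 (array([-60.,  44.,  45., 110.,  36.]), np.float64(0.0))
55 0 (array([-49.,  32.,  33.,  95.,  15.]), np.float64(0.0))
55 30 (array([-30.,  33.,  40.,  99., -15.]), np.float64(0.0))
55 50 (array([-18.,  46.,  55., 111., -33.]), np.float64(0.0))
66 -25 (array([-57.,  68.,  81., 128.,  33.]), np.float64(3.7))
66 0 (array([-48.,  42.,  47., 101.,  14.]), np.float64(0.0))
66 30 (array([-30.,  32.,  39.,  95., -15.]), np.float64(0.0))
66 50 (array([-17.,  37.,  42., 100., -35.]), np.float64(0.0))
```

```bash
python3 - <<'E'
from plan import *
c=cur()[:2]
A=pour(T1,50,.015,.16,-25);B=pour(T1,50,.015,.08,0)
delta(c,A);delta(A,B)
for p in(15,30,40,50): delta(B,pour(T1,50,.015,.08,p))
E
```

```text
shift [ 0.043 -2.377 -0.091] turn [-0.02   0.025  0.131] mm 286.0 deg 16.2 -> [ 0.534 -0.402  0.166]
shift [ 0.083  0.099 -0.187] turn [-0.16   0.134  0.   ] mm 27.0 deg 25.0 -> [ 0.544 -0.39   0.144]
shift [0.111 0.132 0.245] turn [-0.096  0.08  -0.   ] mm 36.0 deg 15.0 -> [ 0.557 -0.374  0.173]
shift [0.258 0.308 0.438] turn [-0.192  0.161  0.   ] mm 71.0 deg 30.0 -> [ 0.575 -0.353  0.196]
shift [0.372 0.443 0.53 ] turn [-0.255  0.214  0.   ] mm 94.0 deg 40.0 -> [ 0.589 -0.337  0.207]
shift [0.495 0.59  0.59 ] turn [-0.319  0.268  0.   ] mm 116.0 deg 50.0 -> [ 0.603 -0.319  0.214]
```

>>> apply_moves:
  targets: [0,-0.1,0,0,0,0.01,0.005,-0.3,0,-0.003,0.003,0.02,0.008,-0.5,0,-0.005,0.006,0.035,0.01,-0.7,0,-0.007,0.009,0.045,0.014,-0.9,-0.01,-0.01,0.012,0.06]

```text
time: 15.28
ee_pos: [0.5295, -0.2199, 0.1774]
eef_rot: [-179.5, 42.1, -137.9]
wrist_force: [0.5, 0.4, -2.7]
width: 0.0222
grip_force: 101.2
```

>>> apply_moves:
  targets: [0.005,-0.2,-0.02,-0.003,0.003,0.015,0.01,-0.4,-0.04,-0.005,0.006,0.03,0.015,-0.6,-0.06,-0.007,0.009,0.045,0.02,-0.75,-0.08,-0.01,0.012,0.06,0.02,-0.9,-0.08,-0.01,0.013,0.07]

```text
time: 15.7
ee_pos: [0.5322, -0.3282, 0.1668]
eef_rot: [-179.9, 40.2, -129.8]
wrist_force: [0.6, -0.4, -2.4]
width: 0.0224
grip_force: 101.1
```

>>> apply_moves:
  targets: [0.005,-0.2,0,0,0,0,0.009,-0.4,0,0,0,0,0.009,-0.52,0,0,0,0,0.009,-0.577,0,0,0,0,0.009,-0.577,0,0,0,0,0.009,-0.577,0,0,0,0]

```text
time: 16.2
ee_pos: [0.5332, -0.3962, 0.1677]
eef_rot: [-179.9, 40.3, -129.9]
wrist_force: [0.4, -0.2, -3.6]
width: 0.0227
grip_force: 101.2
```

```bash
python3 - <<'E'
from plan import *
from fit import *
c=cur()[:2]
A=pour(T1,50,.015,.16,-25);B=pour(T1,50,.015,.08,0)
delta(c,A);delta(c,B); print(cur()[2]["time"],cur()[2]["wrist_force"])
b=bot.camera("scene")[80:240,120:280];t=bot.camera("top")[130:290,310:470]
cv2.imwrite("pics/p5.png",cv2.resize(np.hstack([b,t]),None,fx=2.5,fy=2.5,interpolation=cv2.INTER_CUBIC))
E
```

```text
shift [ 0.006 -0.047 -0.013] turn [-0.001  0.002 -0.001] mm 6.0 deg 0.3 -> [ 0.534 -0.402  0.166]
shift [ 0.089  0.052 -0.2  ] turn [-0.161  0.136 -0.001] mm 27.0 deg 25.3 -> [ 0.544 -0.39   0.144]
16.2 [ 0.42239455 -0.18031298 -3.57301749]
```

View pics/p5.png

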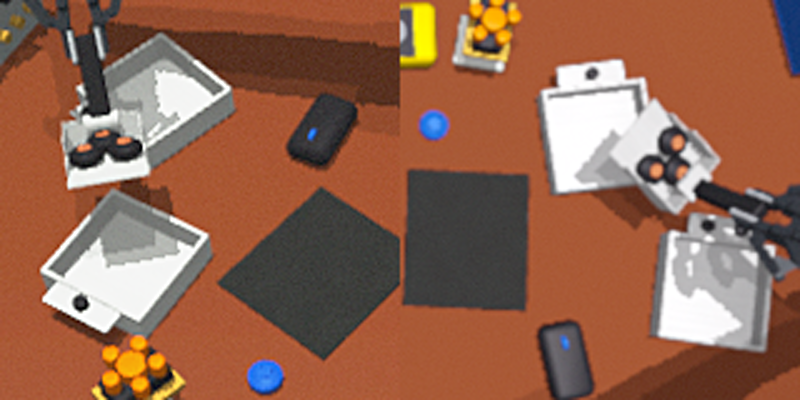

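>>> apply_moves:
  targets: [0.018,0.01,-0.04,-0.032,0.027,0,0.036,0.02,-0.08,-0.064,0.054,0,0.054,0.03,-0.12,-0.096,0.081,0,0.071,0.041,-0.16,-0.128,0.108,0,0.089,0.052,-0.2,-0.161,0.136,0,0.089,0.052,-0.2,-0.161,0.136,0]

```text
time: 16.8
ee_pos: [0.547, -0.3849, 0.1474]
eef_rot: [-179.8, 15.0, -129.5]
wrist_force: [1.4, 1.3, -1.9]
width: 0.0223
grip_force: 101.1
```

>>> apply_moves:
  targets: [0.037,0.044,0.09,-0.032,0.027,0,0.074,0.088,0.17,-0.064,0.054,0,0.111,0.132,0.245,-0.096,0.08,0,0.155,0.185,0.31,-0.125,0.105,0,0.205,0.246,0.375,-0.158,0.133,0,0.258,0.308,0.438,-0.192,0.161,0,0.258,0.308,0.438,-0.192,0.161,0,0.258,0.308,0.438,-0.192,0.161,0]

```text
time: 17.47
ee_pos: [0.5761, -0.35, 0.197]
eef_rot: [179.8, -14.9, -129.6]
wrist_force: [-0.7, -0.9, -2.2]
width: 0.0224
grip_force: 101.0
```

>>> apply_moves:
  targets: [0.055,0.065,0.045,-0.031,0.026,0,0.114,0.135,0.092,-0.063,0.053,0,0.175,0.21,0.12,-0.095,0.08,0,0.237,0.282,0.152,-0.127,0.107,0,0.237,0.282,0.152,-0.127,0.107,0,0.237,0.282,0.152,-0.127,0.107,0,0.237,0.282,0.152,-0.127,0.107,0]

```text
time: 18.05
ee_pos: [0.6025, -0.3199, 0.2155]
eef_rot: [179.7, -34.9, -129.9]
wrist_force: [-0.9, -0.3, 0.2]
width: 0.0226
grip_force: 101.2
```

```bash
cat > look.py <<'E'
import sys
from plan import *
from fit import *
nm=sys.argv[1]; z=float(sys.argv[2])
for cam in("top","scene"):
    cv2.imwrite(f"pics/{sys.argv[3]}_{cam}.png",bot.camera(cam))
    print(cam,[(np.round(unproj(d["location"],z,cam)[:2],3).tolist(),round(d["conf"],2)) for d in bot.spot_point(nm,cam)])
p,S=scoop_now(); print("lip",np.round(p+S.apply([.055,0,0]),3),np.round(S.as_euler("ZYX",degrees=True),1),cur()[2]["time"],"F",np.round(cur()[2]["wrist_force"],1))
E
python3 look.py disc1 .015 q1
```

```text
top [([0.313, -0.228], 0.66), ([0.78, 0.194], 0.59), ([0.654, -0.059], 0.45)]
scene [([0.658, -0.058], 0.71), ([0.628, -0.301], 0.69), ([0.787, 0.171], 0.57), ([0.624, -0.261], 0.47), ([0.678, -0.262], 0.45)]
lip [ 0.622 -0.298  0.085] [49.8 49.9 -0.1] 18.25 F [-0.4  0.5 -1.8]
```

```bash
cat > k3.py <<'E'
from kin import *
k=[-0.0185, 0.2562, 0.3502, 0.7947, 0.5179, 0.7476, 0.0787, 0.3416, 0.0669]
lo,hi=np.array([[-166.93,166.93],[-56.73,111.36],[-69.38,81.34],[-121.58,131.49],[-85.45,84.26]]).T
def ik(P,R,q0):
    q0=np.clip(q0[:5],lo+1,hi-1)
    o=least_squares(lambda q:np.concatenate([fk(np.append(q,0),k)[0]-P,.3*(fk(np.append(q,0),k)[1]-R.apply([0,0,1]))]),q0,bounds=(lo,hi)); return np.round(o.x),round(np.linalg.norm(o.fun)*1000,1)
if __name__=="__main__":
    c=cur(); print("check",fk(c[2]["q"],k)[0]-c[0],c[2]["q"])
    q=c[2]["q"]
    for nm,b in (("up",pour(T1,50,.015,.2,20)),("hi",inbin(BR,-.005,0,.15,0)),("lo",inbin(BR,-.005,0,.011,0)),("end",inbin(BR,.12,0,.011,0)),("t20",inbin(BR,.0065,0,.011,-20,(-.055,0,0))),("t33",inbin(BR,0,0,.02,-33,(-.055,0,0))),("t33up",inbin(BR,0,0,.13,-33,(-.055,0,0)))):
        o=ik(*b,q); q=o[0]; print(nm,o,np.round(b[0],3))
    for h in(-60,-30,0,30):
        q2=np.array([-60,0,0,90,0.])
        for z,p in((.17,-30),(.08,0),(.08,30),(.08,50)): o=ik(*pour(T2,h,.015,z,p),q2); q2=o[0]; print(h,p,o)
    U=pour(T1,50,.015,.17,20); H=inbin(BR,-.005,0,.15,0)
    delta(c[:2],U); delta(U,H); delta(H,inbin(BR,-.005,0,.02,1.))
E
python3 k3.py
```

```text
check [-0.01407121  0.00455416  0.01000096] [-18.34623955  46.71027041  57.77258856 115.45655863 -32.12432163
 -64.07041851]
up (array([-36.,  35.,  57., 112.,  -5.]), np.float64(0.0)) [ 0.563 -0.368  0.302]
hi (array([ 32., -24., -18.,  80.,  -2.]), np.float64(0.0)) [0.369 0.295 0.214]
lo (array([ 32., -22., -33.,  65.,  -2.]), np.float64(0.0)) [0.369 0.295 0.075]
end (array([ 30.,  -1., -14.,  62.,  -1.]), np.float64(0.0)) [0.483 0.347 0.075]
t20 (array([ 32., -25., -43.,  37.,  -4.]), np.float64(0.0)) [0.461 0.337 0.067]
t33 (array([ 34., -41., -60.,  23.,  -7.]), np.float64(0.0)) [0.444 0.329 0.067]
t33up (array([ 34., -47., -51.,  39.,  -7.]), np.float64(0.0)) [0.444 0.329 0.177]
-60 -30 (array([-36., -57., -54.,  53., -18.]), np.float64(18.2))
-60 0 (array([-48., -23., -26.,  73.,  -3.]), np.float64(0.0))
-60 30 (array([-52.,  20.,  22., 108.,   2.]), np.float64(0.0))
-60 50 (array([-54.,  50.,  60., 131.,   4.]), np.float64(22.9))
-30 -30 (array([-87., -57., -53.,  65.,  36.]), np.float64(3.3))
-30 0 (array([-65., -22., -25.,  75.,   8.]), np.float64(0.0))
-30 30 (array([-52.,
[... 203 characters left out ...]
81.,  14.]), np.float64(0.0))
0 30 (array([-52.,  18.,  21., 102., -12.]), np.float64(0.0))
0 50 (array([-42.,  46.,  55., 126., -23.]), np.float64(0.0))
30 -30 (array([-89.,  29.,  20., 107.,  38.]), np.float64(0.0))
30 0 (array([-74.,  15.,  11.,  90.,  15.]), np.float64(0.0))
30 30 (array([-52.,  17.,  19.,  94., -15.]), np.float64(0.0))
30 50 (array([-39.,  29.,  31., 106., -32.]), np.float64(0.0))
shift [-0.331 -0.393  0.438] turn [ 0.191 -0.16   0.001] mm 81.0 deg 29.9 -> [ 0.563 -0.368  0.272]
shift [-1.61   5.523 -0.483] turn [ 0.102 -0.134 -0.209] mm 693.0 deg 32.2 -> [0.369 0.295 0.214]
shift [ 0.009  0.004 -1.066] turn [-0.003  0.008 -0.   ] mm 128.0 deg 1.0 -> [0.37  0.296 0.086]
```

>>> apply_moves:
  targets: [-0.02,-0.02,0.2,0,0,0,-0.08,-0.1,0.4,0.038,-0.032,0,-0.16,-0.2,0.438,0.08,-0.067,0,-0.25,-0.3,0.438,0.13,-0.11,0,-0.331,-0.393,0.438,0.17,-0.145,0,-0.331,-0.393,0.438,0.191,-0.16,0]

```text
time: 18.75
ee_pos: [0.5585, -0.3715, 0.2744]
eef_rot: [-179.6, -5.0, -130.3]
wrist_force: [-0.8, -0.4, -1.9]
width: 0.0224
grip_force: 101.2
```

>>> apply_moves:
  targets: [-0.09,0.307,0,0.034,-0.045,-0.05,-0.18,0.614,0,0.06,-0.08,-0.09,-0.268,0.92,0,0.06,-0.08,-0.11]

```text
time: 19.0
ee_pos: [0.5277, -0.2574, 0.2678]
eef_rot: [-178.8, 6.9, -143.7]
wrist_force: [0.1, 0.5, 0.3]
width: 0.0223
grip_force: 101.2
```

>>> apply_moves:
  targets: [-0.09,0.307,0,0.02,-0.027,-0.05,-0.18,0.614,0,0.042,-0.054,-0.1,-0.268,0.92,0,0.042,-0.054,-0.1]

```text
time: 19.25
ee_pos: [0.4947, -0.1447, 0.2681]
eef_rot: [-179.8, 14.9, -155.8]
wrist_force: [0.1, -0.0, -2.2]
width: 0.0222
grip_force: 101.2
```

>>> apply_moves:
  targets: [-0.09,0.307,0,0,0,0,-0.18,0.614,0,0,0,0,-0.268,0.92,0,0,0,0]

```text
time: 19.5
ee_pos: [0.4648, -0.0345, 0.2698]
eef_rot: [-179.5, 15.0, -155.4]
wrist_force: [0.7, -0.3, -1.3]
width: 0.0225
grip_force: 101.3
```

>>> apply_moves:
  targets: [-0.09,0.307,0,0,0,0,-0.18,0.614,0,0,0,0,-0.268,0.92,0,0,0,0]

```text
time: 19.75
ee_pos: [0.433, 0.0757, 0.27]
eef_rot: [-179.6, 15.1, -155.4]
wrist_force: [0.6, -0.0, -0.5]
width: 0.0222
grip_force: 101.2
```

>>> apply_moves:
  targets: [-0.09,0.307,0,0,0,0,-0.18,0.614,0,0,0,0,-0.268,0.92,0,0,0,0]

```text
time: 20.0
ee_pos: [0.4012, 0.1861, 0.2702]
eef_rot: [-179.6, 15.1, -155.4]
wrist_force: [1.0, 0.3, -1.0]
width: 0.0221
grip_force: 101.2
```

```bash
python3 - <<'E'
from plan import *
c=cur()[:2]
H=inbin(BR,-.005,0,.15,0); delta(c,H); delta(H,inbin(BR,-.005,0,.02,1.)); print(cur()[2]["time"],cur()[2]["wrist_force"])
E
python3 look.py rod1 .016 r1
```

```text
shift [-0.264  0.909 -0.471] turn [0.002 0.002 0.001] mm 127.0 deg 0.4 -> [0.369 0.295 0.214]
shift [ 0.009  0.004 -1.066] turn [-0.003  0.008 -0.   ] mm 128.0 deg 1.0 -> [0.37  0.296 0.086]
20.0 [ 1.01857812  0.33601226 -1.0226315 ]
top [([0.547, 0.372], 0.66), ([0.56, 0.395], 0.66), ([0.514, 0.363], 0.6)]
scene [([0.567, 0.398], 0.74), ([0.514, 0.365], 0.45), ([0.545, 0.37], 0.42)]
lip [0.513 0.237 0.206] [24.8 -0.  -0.4] 20.2 F [-0.2 -0.4 -2. ]
```

>>> apply_moves:
  targets: [-0.085,0.3,-0.15,0,0,0,-0.17,0.6,-0.3,0,0,0,-0.264,0.909,-0.471,0,0,0,-0.264,0.909,-0.471,0,0,0,-0.264,0.909,-0.471,0,0,0]

```text
time: 20.62
ee_pos: [0.37, 0.2938, 0.2102]
eef_rot: [-179.6, 14.7, -155.3]
wrist_force: [0.3, -1.2, -0.9]
width: 0.0224
grip_force: 101.2
```

```bash
python3 - <<'E'
from plan import *
c=cur()[:2]; delta(c,inbin(BR,-.005,0,.05,1.)); delta(c,inbin(BR,-.005,0,.016,1.))
E
```

```text
shift [ 0.004  0.015 -0.787] turn [ 0.     0.007 -0.   ] mm 94.0 deg 0.8 -> [0.37  0.296 0.116]
shift [ 0.004  0.015 -1.07 ] turn [ 0.     0.007 -0.   ] mm 128.0 deg 0.8 -> [0.37  0.296 0.082]
```

>>> apply_moves:
  targets: [0,0.01,-0.2,0,0,0,0.004,0.015,-0.45,0,0,0,0.004,0.015,-0.7,0,0.007,0,0.004,0.015,-0.85,0,0.007,0,0.004,0.015,-0.95,0,0.007,0,0.004,0.015,-1,0,0.007,0,0.004,0.015,-1,0,0.007,0]

```text
time: 21.2
ee_pos: [0.3721, 0.295, 0.0918]
eef_rot: [180.0, 14.1, -155.6]
wrist_force: [-0.8, -0.7, -2.5]
width: 0.0226
grip_force: 101.2
```

```bash
python3 rel.py r
```

```text
lip in bin [-0.0036 -0.0015  0.0262] eul [-0.16  0.89  0.04] 21.2 F [-1.  -0.3 -2.5]
```

>>> apply_moves:
  targets: [-0.003,0.007,-0.05,0,0,0,-0.003,0.007,-0.09,0,0,0,-0.003,0.007,-0.115,0,0,0,-0.003,0.007,-0.115,0,0,0]

```text
time: 21.53
ee_pos: [0.3711, 0.2976, 0.0784]
eef_rot: [179.9, 14.1, -155.4]
wrist_force: [-0.4, -0.2, -1.6]
width: 0.0225
grip_force: 101.2
```

>>> apply_moves:
  targets: [0,0,-0.012,0,-0.003,0,0,0,-0.012,0,-0.003,0]

```text
time: 21.7
ee_pos: [0.3711, 0.2978, 0.0771]
eef_rot: [-179.9, 14.5, -155.3]
wrist_force: [-0.1, 0.2, -1.8]
width: 0.0227
grip_force: 101.2
```

```bash
python3 rel.py r
```

```text
lip in bin [-0.003   0.0018  0.0124] eul [ 0.05  0.49 -0.08] 21.7 F [ 0.   0.3 -1.8]
```

>>> apply_moves:
  targets: [0.004,-0.006,-0.018,0,0,0,0.065,0.021,-0.02,0,0,0,0.125,0.049,-0.02,0,0,0,0.185,0.077,-0.02,0,0,0,0.245,0.104,-0.02,0,0,0,0.305,0.132,-0.02,0,0,0]

```text
time: 22.2
ee_pos: [0.4086, 0.3137, 0.0743]
eef_rot: [-179.9, 14.5, -155.4]
wrist_force: [-0.9, 0.6, -0.6]
width: 0.0225
grip_force: 101.6
```

```bash
python3 rel.py r
```

```text
lip in bin [0.0377 0.0006 0.0095] eul [ 0.01  0.54 -0.08] 22.2 F [-0.6  1.  -0.6]
```

Contact is light (about 1–2 N); keep pushing.

>>> apply_moves:
  targets: [0.053,0.024,-0.006,0,0,0,0.106,0.049,-0.006,0,0,0,0.159,0.073,-0.006,0,0,0,0.212,0.097,-0.006,0,0,0,0.265,0.121,-0.006,0,0,0,0.318,0.146,-0.006,0,0,0,0.371,0.17,-0.006,0,0,0,0.424,0.194,-0.006,0,0,0,0.477,0.218,-0.006,0,0,0]

```text
time: 22.95
ee_pos: [0.4655, 0.3398, 0.0737]
eef_rot: [-179.9, 14.5, -155.4]
wrist_force: [0.0, -0.3, -1.5]
width: 0.0225
grip_force: 101.4
```

```bash
python3 rel.py r
```

```text
lip in bin [0.1003 0.0007 0.0089] eul [ 0.02  0.54 -0.07] 22.95 F [-0.1 -0.3 -1.5]
```

>>> apply_moves:
  targets: [0,0,-0.01,0,0,0,0,0,-0.012,0,0,0]

```text
time: 23.12
ee_pos: [0.4666, 0.3402, 0.0736]
eef_rot: [-179.9, 14.7, -155.4]
wrist_force: [0.8, 0.1, 0.8]
width: 0.0225
grip_force: 101.5
```

```bash
python3 rel.py r; cat > lr.py <<'E'
from plan import *
from fit import *
Z=Ro.from_euler("z",-24.6,degrees=True)
for cam in("top","scene"):
    cv2.imwrite(f"pics/lr_{cam}.png",bot.camera(cam))
    print(cam,[(np.round(Z.apply(unproj(d["location"],.017,cam)-BR[0])[:2],3).tolist(),round(d["conf"],2)) for d in bot.spot_point("rod1",cam)])
E
python3 lr.py
```

```text
lip in bin [0.1018 0.0005 0.0092] eul [-0.01  0.35 -0.07] 23.1167 F [ 0.8 -0.2  0.8]
top [([0.053, 0.012], 0.61), ([-0.153, -0.11], 0.52), ([0.096, -0.0], 0.45)]
scene [([0.063, 0.012], 0.65), ([0.11, 0.001], 0.65), ([0.085, -0.017], 0.52)]
```

>>> apply_moves:
  targets: [0.023,0.01,0,0,0,0,0.046,0.021,0,0,0,0,0.069,0.031,0,0,0,0,0.092,0.042,0,0,0,0,0.115,0.052,0,0,0,0,0.115,0.052,0,0,0,0]

```text
time: 23.82
ee_pos: [0.4784, 0.3461, 0.0737]
eef_rot: [-180.0, 14.5, -155.3]
wrist_force: [-3.8, -1.5, 6.0]
width: 0.0224
grip_force: 102.5
```

```bash
python3 rel.py r; python3 lr.py
```

```text
lip in bin [0.1147 0.0011 0.0089] eul [ 0.05  0.54 -0.03] 23.8167 F [-4.1  0.2  6. ]
top [([0.109, 0.007], 0.68), ([0.07, 0.009], 0.66), ([0.086, -0.02], 0.52), ([0.055, -0.553], 0.41)]
scene [([0.068, 0.017], 0.57), ([0.11, 0.004], 0.55), ([0.088, -0.017], 0.46)]
```

>>> apply_moves:
  targets: [0.02,0.009,0,0,0,0,0.04,0.018,0,0,0,0,0.045,0.02,0,0,0,0,0.045,0.02,0,0,0,0]

```text
time: 24.35
ee_pos: [0.4833, 0.3484, 0.0737]
eef_rot: [-180.0, 14.4, -155.3]
wrist_force: [-5.3, -1.9, 6.7]
width: 0.0225
grip_force: 102.6
```

```bash
python3 rel.py r; python3 lr.py
```

```text
lip in bin [0.1201 0.0011 0.0088] eul [ 0.06  0.57 -0.03] 24.35 F [-5.6  0.5  6.7]
top [([0.072, 0.014], 0.57), ([0.094, -0.006], 0.57), ([0.113, 0.008], 0.42), ([-0.011, -0.212], 0.29)]
scene [([0.112, 0.002], 0.64), ([0.08, -0.014], 0.57), ([0.064, 0.014], 0.54)]
```

>>> apply_moves:
  targets: [0.02,0.009,0,0,0,0,0.03,0.013,0,0,0,0,0.03,0.013,0,0,0,0]

```text
time: 24.8
ee_pos: [0.4847, 0.349, 0.0736]
eef_rot: [-180.0, 14.2, -155.3]
wrist_force: [-12.3, -6.7, 12.3]
width: 0.0223
grip_force: 103.7
```

```bash
python3 rel.py r; python3 - <<'E'
from plan import *
x=.1235
for pt in(-10,-20,-33): delta(inbin(BR,x,0,.0088,.5),inbin(BR,x-.11,0,.011,pt,(-.055,0,0)))
E
```

```text
lip in bin [0.1213 0.0012 0.0082] eul [ 0.08  0.83 -0.04] 24.8 F [-14.   -1.   12.3]
shift [-0.087 -0.04  -0.016] turn [ 0.036 -0.08  -0.   ] mm 12.0 deg 10.5 -> [0.476 0.344 0.072]
shift [-0.164 -0.075 -0.057] turn [ 0.071 -0.155 -0.   ] mm 23.0 deg 20.5 -> [0.467 0.34  0.067]
shift [-0.252 -0.115 -0.131] turn [ 0.116 -0.254 -0.   ] mm 37.0 deg 33.5 -> [0.457 0.335 0.058]
```

>>> apply_moves:
  targets: [-0.035,-0.016,0.005,0.012,-0.026,0,-0.065,-0.03,0.005,0.024,-0.052,0,-0.094,-0.043,0,0.036,-0.078,0,-0.12,-0.055,-0.01,0.047,-0.104,0,-0.147,-0.067,-0.025,0.059,-0.13,0,-0.172,-0.079,-0.035,0.071,-0.155,0,-0.172,-0.079,-0.035,0.071,-0.155,0,-0.172,-0.079,-0.035,0.071,-0.155,0]

```text
time: 25.47
ee_pos: [0.4641, 0.339, 0.0649]
eef_rot: [-179.9, 34.6, -155.3]
wrist_force: [-0.2, 1.0, -2.5]
width: 0.0224
grip_force: 103.9
```

```bash
python3 rel.py r; python3 lr.py
```

```text
lip in bin [0.1136 0.0006 0.046 ] eul [  0.08 -19.65  -0.09] 25.4667 F [ 0.2  1.  -2.5]
top [([0.034, -0.006], 0.49), ([0.047, 0.006], 0.41), ([0.045, 0.025], 0.4)]
scene [([0.051, 0.011], 0.66), ([0.03, 0.19], 0.61), ([0.027, 0.021], 0.57), ([-0.112, -0.637], 0.52), ([0.222, -0.115], 0.23)]
```

>>> apply_moves:
  targets: [-0.03,-0.014,0.06,0.01,-0.022,0,-0.06,-0.027,0.15,0.018,-0.038,0,-0.09,-0.041,0.27,0.018,-0.038,0,-0.09,-0.041,0.4,0.018,-0.038,0,-0.09,-0.041,0.55,0.018,-0.038,0,-0.09,-0.041,0.7,0.018,-0.038,0,-0.09,-0.041,0.85,0.018,-0.038,0,-0.09,-0.041,0.95,0.018,-0.038,0,-0.09,-0.041,0.95,0.018,-0.038,0]

```text
time: 26.42
ee_pos: [0.4587, 0.3368, 0.1879]
eef_rot: [179.9, 40.4, -155.5]
wrist_force: [0.7, 0.8, -1.5]
width: 0.0223
grip_force: 104.0
```

```bash
python3 rel.py r; cat > lr2.py <<'E'
from plan import *
from fit import *
p,S=scoop_now(); F=[]
for cam in("top","scene"):
    im=bot.camera(cam); cv2.imwrite(f"pics/lr2_{cam}.png",im)
    pts={n:np.round(proj(p+S.apply(v),cam)[0]).tolist() for n,v in dict(back=[-.05,0,.014],mid=[0,0,.014],lip=[.055,0,0]).items()}
    print(cam,pts,[(np.round(d["location"]).tolist(),round(d["conf"],2)) for d in bot.spot_point("rod1",cam)]); F.append(cur()[2]["wrist_force"])
print(np.round(F,1),cur()[2]["q"])
E
python3 lr2.py; python3 - <<'E'
from k3 import *
q0=cur()[2]["q"][:5]
for h in(10,20):
    q=q0; 
    for z,p in((.17,-25),(.08,0),(.08,30),(.08,50)): o=ik(*pour(T2,h,.015,z,p),q); q=o[0]; print(h,p,o)
delta(cur()[:2],pour(T2,15,.015,.17,-25))
E
```

```text
lip in bin [0.109  0.0007 0.1828] eul [ -0.05 -25.39   0.06] 26.4167 F [ 1.   0.5 -1.5]
top {'back': [195.0, 220.0], 'mid': [188.0, 206.0], 'lip': [180.0, 189.0]} [([187.0, 216.0], 0.6), ([198.0, 214.0], 0.49), ([191.0, 209.0], 0.47)]
scene {'back': [390.0, 244.0], 'mid': [389.0, 255.0], 'lip': [388.0, 274.0]} [([390.0, 252.0], 0.69), ([384.0, 246.0], 0.65), ([398.0, 253.0], 0.55)]
[[ 0.1  0.9 -4. ]
 [-0.1 -0.2 -4.1]] [ 32.65405783 -36.12154431 -39.61066221  47.06730364  -5.171668
   6.2011268 ]
10 -25 (array([-91.,   2.,  -7.,  90.,  39.]), np.float64(0.0))
10 0 (array([-75.,   1.,  -4.,  83.,  15.]), np.float64(0.0))
10 30 (array([-52.,  18.,  20., 100., -13.]), np.float64(0.0))
10 50 (array([-41.,  41.,  47., 120., -26.]), np.float64(0.0))
20 -25 (array([-89.,  14.,   6.,  97.,  37.]), np.float64(0.0))
20 0 (array([-75.,   8.,   3.,  86.,  15.]), np.float64(0.0))
20 30 (array([-52.,  17.,  20.,  97., -14.]), np.float64(0.0))
20 50 (array([-40.,  35.,  39., 113., -30.]), np.float64(0.0))
shift [-1.511 -6.735 -0.028] turn [ 0.001 -0.002 -0.08 ] mm 828.0 deg 9.6 -> [ 0.274 -0.473  0.176]
```

```bash
python3 - <<'E'
from k3 import *
c=cur(); q=c[2]["q"][:5]
R=tool((0,0,0),24.6,-25)[1]; Rf=tool((0,0,0),15,-25)[1]
W=np.array([c[0],[.52,.15,.19],[.52,-.15,.19],[.40,-.38,.18],[.274,-.473,.176]])
for a,b in zip(W,W[1:]):
    n=2 if a[1]>.2 or a[1]<-.3 else 3
    for t in range(1,n+1):
        P=a+(b-a)*t/n; o=ik(P,Rf if P[1]<-.2 else R,q); q=o[0]; print(np.round(P,3),o, np.round((b-a)/n/.12,3))
E
```

```text
[0.488 0.242 0.185] (array([ 16., -42., -43.,  50.,   6.]), np.float64(0.0)) [ 0.269 -0.77   0.044]
[0.52 0.15 0.19] (array([ -1., -41., -41.,  53.,  16.]), np.float64(0.0)) [ 0.269 -0.77   0.044]
[0.52 0.05 0.19] (array([-19., -41., -41.,  59.,  26.]), np.float64(0.0)) [ 0.    -0.833  0.   ]
[ 0.52 -0.05  0.19] (array([-35., -33., -35.,  64.,  34.]), np.float64(0.0)) [ 0.    -0.833  0.   ]
[ 0.52 -0.15  0.19] (array([-47., -21., -27.,  69.,  37.]), np.float64(0.0)) [ 0.    -0.833  0.   ]
[ 0.48  -0.227  0.187] (array([-56., -23., -28.,  70.,  38.]), np.float64(0.0)) [-0.333 -0.639 -0.028]
[ 0.44  -0.303  0.183] (array([-67., -14., -22.,  76.,  39.]), np.float64(0.0)) [-0.333 -0.639 -0.028]
[ 0.4  -0.38  0.18] (array([-75.,  -4., -13.,  81.,  40.]), np.float64(0.0)) [-0.333 -0.639 -0.028]
[ 0.337 -0.426  0.178] (array([-83.,   1.,  -8.,  88.,  40.]), np.float64(0.0)) [-0.525 -0.387 -0.017]
[ 0.274 -0.473  0.176] (array([-91.,   8.,  -1.,  94.,  38.]), np.float64(0.0)) [-0.525 -0.387 -0.017]
```

>>> apply_moves:
  targets: [0.02,-0.06,0,0,0,0,0.06,-0.2,0.01,0,0,0,0.13,-0.38,0.02,0,0,0,0.2,-0.58,0.03,0,0,0,0.27,-0.77,0.04,0,0,0]

```text
time: 27.03
ee_pos: [0.4882, 0.2415, 0.1851]
eef_rot: [-180.0, 39.8, -155.4]
wrist_force: [0.3, 0.2, -3.6]
width: 0.0225
grip_force: 103.9
```

>>> apply_moves:
  targets: [0.07,-0.19,0.01,0,0,0,0.14,-0.38,0.02,0,0,0,0.21,-0.58,0.03,0,0,0,0.27,-0.77,0.04,0,0,0]

```text
time: 27.37
ee_pos: [0.521, 0.1484, 0.1903]
eef_rot: [-179.9, 39.9, -155.5]
wrist_force: [0.3, -0.2, -4.3]
width: 0.0224
grip_force: 103.9
```

>>> apply_moves:
  targets: [0,-0.2,0,0,0,0,0,-0.4,0,0,0,0,0,-0.6,0,0,0,0,0,-0.83,0,0,0,0]

```text
time: 27.7
ee_pos: [0.5205, 0.0493, 0.1905]
eef_rot: [-180.0, 39.9, -155.4]
wrist_force: [0.8, 0.2, -3.4]
width: 0.0225
grip_force: 103.9
```

>>> apply_moves:
  targets: [0,-0.2,0,0,0,0,0,-0.4,0,0,0,0,0,-0.6,0,0,0,0,0,-0.83,0,0,0,0]

```text
time: 28.03
ee_pos: [0.5204, -0.0506, 0.1906]
eef_rot: [-179.9, 39.9, -155.4]
wrist_force: [-0.4, 0.9, -3.4]
width: 0.023
grip_force: 103.9
```

>>> apply_moves:
  targets: [0,-0.2,0,0,0,0,0,-0.4,0,0,0,0,0,-0.6,0,0,0,0,0,-0.83,0,0,0,0]

```text
time: 28.37
ee_pos: [0.5203, -0.1503, 0.1905]
eef_rot: [-179.9, 39.9, -155.4]
wrist_force: [0.8, 0.7, -2.6]
width: 0.0223
grip_force: 103.9
```

>>> apply_moves:
  targets: [-0.05,-0.16,0,0,0,-0.01,-0.14,-0.32,0,0,0,-0.02,-0.23,-0.48,-0.01,0,0,-0.03,-0.33,-0.64,-0.02,0,0,-0.04]

```text
time: 28.7
ee_pos: [0.4803, -0.2272, 0.1881]
eef_rot: [-179.9, 39.8, -160.3]
wrist_force: [0.6, -0.0, -3.6]
width: 0.0228
grip_force: 103.9
```

>>> apply_moves:
  targets: [-0.08,-0.16,0,0,0,-0.01,-0.16,-0.32,0,0,0,-0.02,-0.24,-0.48,-0.01,0,0,-0.03,-0.33,-0.64,-0.02,0,0,-0.04,-0.33,-0.64,-0.02,0,0,-0.04]

```text
time: 29.12
ee_pos: [0.4395, -0.3061, 0.1852]
eef_rot: [-179.8, 39.7, -165.2]
wrist_force: [0.6, 0.1, -3.1]
width: 0.0223
grip_force: 103.9
```

```bash
python3 - <<'E'
from plan import *
delta(cur()[:2],pour(T2,15,.015,.17,-25)); print(cur()[2]["time"])
E
```

```text
shift [-1.378 -1.395 -0.076] turn [ 0.002 -0.002  0.003] mm 235.0 deg 0.5 -> [ 0.274 -0.473  0.176]
29.1167
```

>>> apply_moves:
  targets: [-0.14,-0.14,-0.01,0,0,0,-0.31,-0.315,-0.02,0,0,0,-0.5,-0.51,-0.03,0,0,0,-0.69,-0.7,-0.038,0,0,0]

```text
time: 29.45
ee_pos: [0.3577, -0.3869, 0.1816]
eef_rot: [-179.8, 39.8, -164.8]
wrist_force: [0.8, -1.5, -3.1]
width: 0.0229
grip_force: 103.9
```

>>> apply_moves:
  targets: [-0.2,-0.2,-0.01,0,0,0,-0.38,-0.39,-0.02,0,0,0,-0.54,-0.55,-0.03,0,0,0,-0.64,-0.65,-0.038,0,0,0,-0.69,-0.7,-0.038,0,0,0,-0.69,-0.7,-0.038,0,0,0,-0.69,-0.7,-0.038,0,0,0]

```text
time: 30.03
ee_pos: [0.2764, -0.4697, 0.1777]
eef_rot: [180.0, 40.0, -165.0]
wrist_force: [0.3, -0.2, -2.7]
width: 0.0224
grip_force: 103.9
```

```bash
python3 - <<'E'
from plan import *
P=lambda p:pour(T2,15,.03,.072,p)
c=cur()[:2]; print(cur()[2]["time"],cur()[2]["wrist_force"])
delta(c,P(-8))
for p in(5,20,35,50): delta(P(-8),P(p))
E
python3 lr2.py
```

```text
30.0333 [ 0.34219171 -0.17573319 -2.65278403]
shift [-0.077 -0.047 -0.497] turn [-0.037  0.137  0.   ] mm 61.0 deg 17.0 -> [ 0.267 -0.475  0.118]
shift [0.11  0.03  0.233] turn [-0.028  0.105 -0.   ] mm 31.0 deg 13.0 -> [ 0.28  -0.472  0.146]
shift [0.296 0.079 0.463] turn [-0.06   0.225  0.   ] mm 67.0 deg 28.0 -> [ 0.303 -0.466  0.174]
shift [0.533 0.143 0.634] turn [-0.093  0.346 -0.   ] mm 101.0 deg 43.0 -> [ 0.331 -0.458  0.194]
shift [0.805 0.216 0.737] turn [-0.125  0.467 -0.   ] mm 133.0 deg 58.0 -> [ 0.364 -0.449  0.206]
top {'back': [459.0, 281.0], 'mid': [458.0, 267.0], 'lip': [454.0, 249.0]} [([451.0, 274.0], 0.48), ([459.0, 277.0], 0.44), ([383.0, 187.0], 0.4)]
scene {'back': [194.0, 68.0], 'mid': [187.0, 73.0], 'lip': [178.0, 82.0]} [([187.0, 66.0], 0.61), ([186.0, 73.0], 0.59), ([196.0, 72.0], 0.57), ([221.0, 279.0], 0.34), ([303.0, 248.0], 0.17)]
[[ 1.2 -0.3 -3. ]
 [-0.5  0.2 -3.4]] [ -90.15439608    7.26846212   -1.94903706   93.19114404   38.31485504
 -109.5768837 ]
```

>>> apply_moves:
  targets: [-0.018,-0.01,-0.12,-0.009,0.034,0,-0.038,-0.022,-0.25,-0.018,0.068,0,-0.058,-0.035,-0.38,-0.028,0.103,0,-0.077,-0.047,-0.497,-0.037,0.137,0,-0.077,-0.047,-0.497,-0.037,0.137,0,-0.077,-0.047,-0.497,-0.037,0.137,0]

```text
time: 30.73
ee_pos: [0.2688, -0.4736, 0.1186]
eef_rot: [180.0, 23.1, -164.8]
wrist_force: [-0.7, 0.8, -3.5]
width: 0.0226
grip_force: 103.7
```

>>> apply_moves:
  targets: [0.036,0.01,0.08,-0.009,0.035,0,0.073,0.02,0.158,-0.018,0.07,0,0.11,0.03,0.233,-0.028,0.105,0,0.155,0.042,0.295,-0.036,0.135,0,0.2,0.054,0.352,-0.044,0.165,0,0.247,0.066,0.408,-0.052,0.195,0,0.296,0.079,0.463,-0.06,0.225,0,0.296,0.079,0.463,-0.06,0.225,0]

```text
time: 31.4
ee_pos: [0.3065, -0.465, 0.1756]
eef_rot: [-180.0, -4.7, -164.8]
wrist_force: [-0.2, 0.7, -3.7]
width: 0.0225
grip_force: 103.7
```

>>> apply_moves:
  targets: [0.08,0.021,0.06,-0.011,0.04,0,0.158,0.042,0.115,-0.022,0.08,0,0.237,0.064,0.171,-0.033,0.121,0,0.325,0.088,0.205,-0.043,0.16,0,0.415,0.112,0.24,-0.054,0.2,0,0.509,0.137,0.274,-0.065,0.242,0,0.509,0.137,0.274,-0.065,0.242,0,0.509,0.137,0.274,-0.065,0.242,0]

```text
time: 32.07
ee_pos: [0.3649, -0.4484, 0.2021]
eef_rot: [179.4, -35.1, -164.7]
wrist_force: [-0.6, -0.2, -1.6]
width: 0.0225
grip_force: 103.8
```

```bash
python3 look.py rod1 .017 s1; python3 look.py disc1 .015 s2
```

```text
top [([0.316, -0.219], 0.67), ([0.446, -0.41], 0.62), ([0.461, -0.42], 0.52)]
scene [([0.504, -0.104], 0.7), ([0.466, -0.427], 0.61), ([0.448, -0.416], 0.46), ([0.443, -0.454], 0.45)]
lip [ 0.392 -0.443  0.075] [14.7 49.9 -0.3] 32.2667 F [ 0.1  1.  -1.1]
top [([0.606, -0.294], 0.66), ([0.622, -0.263], 0.58), ([0.791, 0.195], 0.55), ([0.655, -0.063], 0.54), ([0.686, -0.25], 0.48)]
scene [([0.66, -0.057], 0.66), ([0.791, 0.175], 0.64), ([0.632, -0.294], 0.61), ([0.682, -0.27], 0.55), ([0.627, -0.26], 0.41)]
lip [ 0.392 -0.443  0.074] [14.7 49.9 -0.3] 32.4667 F [ 0.2  0.  -1.7]
```

```bash
python3 - <<'E'
from k3 import *
c=cur(); F=(np.array([.4442,-.0986,.0743]),Ro.from_euler("xyz",[-179.9,15.1,-179.5],degrees=True))
U=pour(T2,15,.05,.16,0); H=(F[0]+[0,0,.1],F[1])
delta(c[:2],U);delta(U,H);print(ik(*U,c[2]["q"]),ik(*H,np.array([-12,0,0,80,0.])))
E
```

```text
shift [-0.897 -0.238  0.124] turn [ 0.109 -0.402  0.001] mm 112.0 deg 49.9 -> [ 0.255 -0.479  0.224]
shift [ 1.574  3.166 -0.411] turn [-0.001 -0.001 -0.121] mm 427.0 deg 14.5 -> [ 0.444 -0.099  0.174]
(array([-79.,   4.,   7.,  95.,  15.]), np.float64(0.0)) (array([-26., -27., -25.,  78.,   7.]), np.float64(0.0))
```

>>> apply_moves:
  targets: [0,0,0.25,0,0,0,-0.05,-0.01,0.5,0.015,-0.057,0,-0.2,-0.05,0.55,0.03,-0.113,0,-0.35,-0.09,0.5,0.046,-0.17,0,-0.5,-0.13,0.4,0.062,-0.228,0,-0.65,-0.17,0.3,0.077,-0.285,0,-0.8,-0.21,0.2,0.092,-0.342,0,-0.897,-0.238,0.124,0.109,-0.402,0,-0.897,-0.238,0.124,0.109,-0.402,0]

```text
time: 33.22
ee_pos: [0.247, -0.4789, 0.2185]
eef_rot: [179.6, 14.8, -165.8]
wrist_force: [-0.1, 1.4, -2.9]
width: 0.0221
grip_force: 103.9
```

>>> apply_moves:
  targets: [0.13,0.26,0,0,0,-0.04,0.26,0.52,0,0,0,-0.08,0.4,0.8,0,0,0,-0.121]

```text
time: 33.47
ee_pos: [0.3023, -0.3817, 0.2207]
eef_rot: [179.8, 14.8, 179.9]
wrist_force: [1.9, -0.2, -1.0]
width: 0.0224
grip_force: 103.9
```

>>> apply_moves:
  targets: [0.13,0.26,0,0,0,0,0.26,0.52,0,0,0,0,0.4,0.8,0,0,0,0]

```text
time: 33.72
ee_pos: [0.3513, -0.2846, 0.2219]
eef_rot: [180.0, 14.9, -179.6]
wrist_force: [1.2, -0.1, -0.7]
width: 0.0226
grip_force: 103.9
```

>>> apply_moves:
  targets: [0.13,0.26,0,0,0,0,0.26,0.52,0,0,0,0,0.4,0.8,0,0,0,0]

```text
time: 33.97
ee_pos: [0.3993, -0.1887, 0.222]
eef_rot: [-180.0, 14.9, -179.6]
wrist_force: [1.1, -1.3, -1.2]
width: 0.0225
grip_force: 103.9
```

>>> apply_moves:
  targets: [0.13,0.26,-0.1,0,0,0,0.26,0.52,-0.25,0,0,0,0.37,0.76,-0.41,0,0,0,0.37,0.76,-0.41,0,0,0,0.37,0.76,-0.41,0,0,0]

```text
time: 34.38
ee_pos: [0.4428, -0.0965, 0.1707]
eef_rot: [179.9, 14.7, -179.3]
wrist_force: [0.0, -0.7, -1.3]
width: 0.0225
grip_force: 104.0
```

```bash
cat > e.py <<'E'
from plan import *
F=(np.array([.4442,-.0986,.0743]),Ro.from_euler("xyz",[-179.9,15.1,-179.5],degrees=True))
delta(cur()[:2],F); print(cur()[2]["time"],cur()[2]["wrist_force"])
E
python3 e.py; python3 c.py t; python3 e.py
```

```text
shift [ 0.012 -0.018 -0.803] turn [-0.002 -0.003 -0.002] mm 96.0 deg 0.5 -> [ 0.444 -0.099  0.074]
34.3833 [ 0.0041794  -0.67805679 -1.33332236]
scoop nominal [ 0.5111 -0.0986  0.1093] [0.5 0.1 0. ] 34.4833 [ 0.20383064  0.82785744 -2.44139159]
top exp [338.93165975 216.38846251] lip [338.59550286 199.34315882] [[332.6, 198.5, 0.68]] [array([339., 216.]), array([263., 206.])]
scene exp [244.34793369 170.58855041] lip [231.91288858 183.39001407] [[232.4, 181.0, 0.86], [171.4, 129.0, 0.66]] [array([240., 171.]), array([175., 190.])]
cost0 0.19153212010860443 fit 0.17466421098858134 dpos mm [0.  0.6 0.1] drot deg (scoop axes) [ 3.9  1.9 -1.2]
shift [-0.003  0.009 -0.821] turn [-0.002 -0.001  0.   ] mm 99.0 deg 0.2 -> [ 0.444 -0.099  0.074]
34.8833 [ 0.08938217 -0.03909033 -2.00416278]
```

>>> apply_moves:
  targets: [0,0.005,-0.2,0,0,0,-0.003,0.009,-0.4,0,0,0,-0.003,0.009,-0.6,0,0,0,-0.003,0.009,-0.73,0,0,0,-0.003,0.009,-0.78,0,0,0,-0.003,0.009,-0.78,0,0,0]

```text
time: 35.38
ee_pos: [0.4425, -0.0972, 0.0765]
eef_rot: [179.8, 14.7, -179.6]
wrist_force: [-0.8, -0.6, -1.9]
width: 0.0227
grip_force: 103.9
```

>>> apply_moves:
  targets: [0,0,-0.012,0,0,0,0,0,-0.024,0,0,0,0,0,-0.024,0,0,0]

```text
time: 35.63
ee_pos: [0.4452, -0.0983, 0.0775]
eef_rot: [180.0, 15.1, -179.5]
wrist_force: [-0.7, -0.1, -1.8]
width: 0.0223
grip_force: 103.9
```

>>> apply_moves:
  targets: [0,0,-0.01,0,0,0,0,0,-0.01,0,0,0]

```text
time: 35.8
ee_pos: [0.4447, -0.098, 0.0756]
eef_rot: [179.9, 15.0, -179.5]
wrist_force: [-0.7, -0.2, -1.8]
width: 0.0222
grip_force: 103.9
```

```bash
python3 e.py
```

```text
shift [-0.004 -0.005 -0.011] turn [-0.001 -0.001 -0.   ] mm 1.0 deg 0.2 -> [ 0.444 -0.099  0.074]
35.8 [-0.70667089 -0.22658007 -1.76937822]
```

>>> apply_moves:
  targets: [0,0,-0.01,0,0,0,0,0,-0.01,0,0,0]

```text
time: 35.97
ee_pos: [0.4442, -0.0978, 0.0736]
eef_rot: [179.9, 14.9, -179.5]
wrist_force: [-0.6, 0.1, -2.6]
width: 0.0222
grip_force: 103.9
```

>>> apply_moves:
  targets: [0,0,-0.01,0,0,0,0,0,-0.01,0,0,0,0,0,-0.01,0,0,0]

```text
time: 36.22
ee_pos: [0.4441, -0.0977, 0.0723]
eef_rot: [179.9, 14.9, -179.5]
wrist_force: [-0.2, 0.4, -1.9]
width: 0.0224
grip_force: 104.2
```

>>> apply_moves:
  targets: [0,0,-0.01,0,0,0,0,0,-0.01,0,0,0,0,0,-0.01,0,0,0]

```text
time: 36.47
ee_pos: [0.4447, -0.0978, 0.0722]
eef_rot: [179.9, 15.0, -179.5]
wrist_force: [-2.1, 1.4, 3.6]
width: 0.0226
grip_force: 104.4
```

>>> apply_moves:
  targets: [0,0,-0.01,0,0,0,0,0,-0.01,0,0,0,0,0,-0.01,0,0,0]

```text
time: 36.72
ee_pos: [0.4449, -0.0979, 0.0723]
eef_rot: [179.9, 15.1, -179.5]
wrist_force: [-5.8, 2.2, 9.6]
width: 0.0225
grip_force: 106.1
```

>>> apply_moves:
  targets: [0,0,0.008,0,0,0,0,0,0.008,0,0,0]

```text
time: 36.88
ee_pos: [0.445, -0.0979, 0.0722]
eef_rot: [179.9, 15.0, -179.5]
wrist_force: [-3.5, 1.1, 6.2]
width: 0.0226
grip_force: 104.8
```

>>> apply_moves:
  targets: [0,0,0,0,0,0,0,0,0,0,0,0,0,0,0,0,0,0,0,0,0,0,0,0,0,0,0,0,0,0,0,0,0,0,0,0,0,0,0,0,0,0]
  gripper: -1

```text
time: 37.47
ee_pos: [0.4441, -0.0978, 0.0708]
eef_rot: [179.9, 14.9, -179.5]
wrist_force: [-0.8, -0.7, -0.4]
width: 0.0853
grip_force: 0.0
```

>>> apply_moves:
  targets: [-0.05,0,0.18,0,0,0,-0.1,0,0.36,0,0,0,-0.15,0,0.56,0,0,0,-0.2,0,0.75,0,0,0,-0.26,0,0.97,0,0,0,-0.26,0,0.97,0,0,0]

```text
time: 37.97
ee_pos: [0.4152, -0.0992, 0.194]
eef_rot: [-179.8, 15.5, -179.4]
wrist_force: [0.8, -0.2, 0.7]
width: 0.0853
grip_force: 0.0
```

>>> apply_moves:
  targets: [-0.3,0,0.3,0,0,0,-0.5,0,0.6,0,0,0,-0.5,0,0.6,0,0,0,-0.5,0,0.6,0,0,0]

```text
time: 38.3
ee_pos: [0.3536, -0.0989, 0.2632]
eef_rot: [-179.9, 15.3, -179.5]
wrist_force: [0.5, 0.5, -0.9]
width: 0.0852
grip_force: 0.0
```

```bash
python3 - <<'E'
from fit import *
im={c:bot.camera(c) for c in("top","scene")}
a=im["top"][130:290,320:480];b=im["scene"][90:250,140:300]
cv2.imwrite("pics/f.png",cv2.resize(np.hstack([a,b]),None,fx=2.5,fy=2.5,interpolation=cv2.INTER_CUBIC))
ms={}
for cam,u in(("top",(338,221)),("scene",(248,190))):
    for d in bot.cut_out("scoop",cam):
        if np.hypot(*(np.array(d["location"])-u))<40: ms[cam]=d["mask"].astype(np.float32);break
print(list(ms),fit("scoop",ms,[.5095,-.1015,0.],.004),bot.sense()["time"])
print([(d["location"],d["conf"]) for d in bot.spot_point("scoop_grip","scene")[:2]])
E
```

```text
['scene'] (array([ 0.51272978, -0.10051228,  0.02010549]), np.float64(0.04807762801647186)) 38.5
[([257.9, 161.8], 0.79)]
```

View pics/f.png

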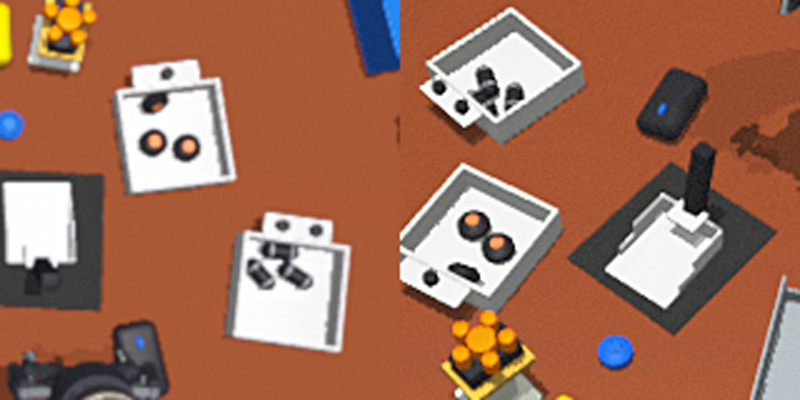

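Tray one (crop about (170,130)) holds the three discs, one of them leaning on its wall. Tray two (280,265) holds the three rods, and the scoop stands on its mat, 3 mm from where it was. Handing in.

```bash
python3 -c "
from bench import bot
print(bot.finish_job())"
```

```text
the job is handed in; nothing more can be done
None
```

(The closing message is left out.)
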